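Refit the grit pail under the bench grinder and latch its guard

ROBOT

A 6-joint arm with a two-finger parallel gripper is mounted at the origin on the work surface. World frame = base frame: x ahead of the robot, y to its left, z up, the work surface at z = 0. Lengths are in m, angles in rad, forces in N, time in s.
With the tool pointing down it reaches from about 0.25 to 0.85 m from the base axis. Payload 12.5 kg.
Tool frame: the origin (TCP) lies on the front face of the gripper's body, between the roots of the fingers; the fingertips stand 84 mm ahead of it and the grasp point (between the pads) lies 65 mm ahead of it (bot.tcp_to_grasp is the distance from the TCP to the grasp point, in m); z points along the fingers, y is the direction in which the jaws open and shut (so a half turn about z gives the same grasp; the last joint's range is limited). The gripper opens to 93 mm and grips with 3 to 60 N. Pads are 15 mm wide; open, the fingers measure 128 mm over their backs; the gripper's body (75 mm by 188 mm) begins 65 mm behind the grasp point.
Start: joints at [-1.246, 0.351, 1.652, -0, 1.139, -0.085], TCP at [0.219, -0.504, 0.303] pointing down, gripper open.
Joint ranges: [-2.75, 2.75], [-0.79, 2.1], [0.01, 2.65], [-1.57, 4.71], [0.07, 3.14], [-2.87, 2.87]. Speed limits (rad/s): [2.22, 2.22, 2.79, 3.14, 3.14, 3.14].

INTERFACE

Orientations are given as a unit quaternion [w, x, y, z].
In Python, from bench import sensors, get_image, camera_params, ticket, bot gives the robot as it stands.
- The arm moves only by the shell command python3 -m inch 'ROWS' [FORCE]. ROWS is JSON, a list of rows, each a list of 3 entries, a list of its own where there are three numbers: the closure, from -1 (fully open) to 1 (shut), then the shift along the tool's x, y, z in cm, then the turn, a rotation vector about the tool's x, y, z in rad. A call has 1 to 8 rows; each row is the pose to reach, as a shift and turn from the pose commanded when the call began, along the tool's axes at that moment; what a row does not reach only later rows make up. A row lasts 1/8 s, in which the tool goes at most 62.5 mm and 10.7 degrees, less where a joint would pass 70% of its speed; a pose out of reach is approached as far as the arm can. A call with a gripper value outside its range is refused whole. The fingers move at their own pace and stop on an object; FORCE is the grip in N (left out, the last holds). Time passes only in rows, so rows that repeat a pose let the fingers close. It gives the time, the measured TCP pose, the force and the opening at its end, in the units of the state.
- sensors.observe(): the state, without advancing time (a new reading comes with each control period).
- get_image(name): name is "scene" or "side" or "wrist"; returns (picture, depth): 384x512x3 uint8, red, green, blue; 384x512 float32, m along the optical axis (not along the pixel's ray), 0 where there is no reading.
- camera_params(name): a dict with "intrinsics" (3x3 intrinsics, pixels), "extrinsics" (4x4, takes a point from world to camera coordinates). Camera axes: x right, y up, looking along -z (the intrinsics and any distortion apply to the point x, -y, -z); pixel columns grow to the right and rows downward; lengths in m; the calibration is good to about 2 mm. A picture is of the moment at which its call begins: read the wrist's pose just before it. camera_params takes no time and is no camera call; for the wrist camera it gives the pose at the moment of the call.
- ticket.finish_job(): hands the job in, once; it reports no verdict.
The state is a dict: "clock": time; "joint_pos": joint angles; "qd": joint speeds; "tau": joint torques, N m; "eef_pos": TCP position; "ee_rot": TCP orientation; "wrist_force": force on the tool from outside, world axes, zero at the start; "torque": the same for the moment, N m; "finger_gap": opening from 0.0 (shut) to 1.0 (fully open).
Only numpy, scipy, OpenCV 4.12 (cv2) and the standard library are available. Lean on these libraries where they do the work, as an engineer would, in place of code of your own. Each camera call takes 0.05 s, during which the arm holds its last target.

TASK

Put the emptied grit pail back under the bench grinder: raise its folded-down wire bail upright, lift the pail by the bail and stand it centred on the round rubber pad in the bay. Then slide the clear guard fully shut across the front of the bay until its spring catch clicks and holds it. Keep the pail upright, set it down rather than dropping it, and leave the other things on the bench where they are.

Things in the scene. Friction and masses are not known exactly. Their poses are not given: they have to be found in the camera images.
- pail: Open round plain steel pail, 100 mm tall, 88 mm across at the foot, 110 mm at the rim, empty, 0.3 to 0.65 kg. Origin: centre of its underside; z up. Two ears stand on its own +x and -x sides, 88 mm above its foot; the bail turns about the line through them (the pail's x axis).
- bail (a joint): Angle of the wire bail on the pail (rad): 0 = upright, +1.25 = folded down to the pail's +y side (its limit, 72 degrees from upright, clear of the rim), -1.25 = down to the -y side. The hinge is slightly stiff (0.035 N m): the bail stays at whatever angle it is left.
- bail_grip (a point): Middle of the round wooden hand roll on the bail, 14 mm diameter, 60 mm long, lying along the pail's x axis, 95 mm from the hinge line: 183 mm above the pail's foot when upright. Its z axis points away from the hinge line, x along the roll. The bail is 6 mm steel wire, 138 mm wide at the ears, drawing in from 50 mm above them to the ends of the roll.
- pad (a point): Centre of the top face of the round black rubber pad on the floor of the bay, 130 mm diameter, top 11 mm above the table. x points into the stand, away from the robot, y along the guard's track, z up. The bay is open to the front and above its front half; its floor is 3 mm below the pad's top.
- station: The grinder's stand, fixed. Origin on the table under the pad's centre, axes as the pad's. Clear side panels at y = +-115 mm, x = -30 to 120, tops at z = 148; posts at the back corners, no back wall. The guard's track is a flat bar 50 mm wide, 14 mm high, centred at x = -95, from y = -175 to 345 (mm), with a 70 mm tall stop at its -y end, 50 mm at its +y end.
- head_edge (a point): Middle of the lower front edge of the grinder's head, which overhangs the back half of the bay: 335 mm above the table, straight above the pad's centre line. The head is 250 mm wide (y) and reaches back from here and up to z = 0.5 m. A tool pointing straight down does not fit over the pad's centre: it must lean in from the robot's side, by about 25 to 45 degrees.
- guard (a joint): Opening of the sliding guard (m): 0 = fully shut, 0.23 = fully open; slides along the pad's y axis, push towards -y to shut. Friction 1.5 N. Clear panel in an aluminium frame, 190 mm long, 11 mm thick, top 152 mm above the table; its middle is at x = -95, y = 0 mm (pad frame) when shut. A steel striker sticks out 37 mm beyond its -y edge, 54 mm above the table.
- catch_top (a point): Top of the spring roller catch on the track, near its -y end. Over the last 18 mm of closing the guard's striker rides over it: about 10 N is needed to get over; past about 7 mm of opening the roller draws the guard home to its stop at 0 and holds it. Stopped short of that, the guard is pushed back out a few mm. 15 to 20 N at the stop does no harm.
- guard_tab (a point): Centre of the flat upright aluminium pull tab on the guard's front near its +y end: a plate 42 mm deep (x, sticking out to the robot's side, to 47 mm in front of the guard's middle plane), 6 mm thick (y), 90 mm tall (z). Moves with the guard; axes as the pad's. Its centre is 102 mm above the table and at y = 85 mm in the pad frame when shut.
- discs: Bystander: stack of dark grinding discs, 125 mm diameter, 24 mm tall. Origin under its centre.
- spanner: Bystander: steel spanner lying flat on the table.
- tin: Bystander: closed tin, 66 mm diameter, 110 mm tall. Origin under its centre.
- oil: Bystander: grey bottle, 60 mm diameter, 170 mm tall. Origin under its centre.
- hammer: Bystander: hammer lying on the table.
- cup: Bystander: white cup, 76 mm diameter, 80 mm tall. Origin under its centre.
Things that resemble listed ones, but are neither listed nor needed, are in the scene too. Leave any purple or yellow look-alike of the pail alone.

How it is judged:
On the way, in this order (a step that is already met when the one before it is completed fails the run):
1. the bail is raised to within 20 degrees of upright while the pail is lifted off the table by it (value of joint bail between -0.35 and 0.35 rad and height (world z) of pail above 0.01 m and contact force between bail and the fingers above 0.5 N), for 0.2 s.
2. the pail stands on the pad, let go, while the guard is still open (horizontal distance between pail and pad below 0.025 m and z of pail in the frame of pad below 0.006 m and angle between pail's own z axis and vertical below 0.1 rad and value of joint guard above 0.1 m and linear speed of pail below 0.02 m/s and contact force between pail and the fingers below 0.1 N), for 0.2 s.
At the end, for the whole second after the job is handed in: The pail stands still and upright (within 6 degrees) on the pad, its centre within 25 mm of the pad's centre; the guard is shut to within 3 mm of its stop, held by the catch; the robot touches nothing. The bail may stand at any angle (horizontal distance between pail and pad below 0.025 m and z of pail in the frame of pad below 0.006 m and angle between pail's own z axis and vertical below 0.1 rad and value of joint guard below 0.003 m and linear speed of pail below 0.02 m/s).
It fails at once if the pail is tipped more than 30 degrees (angle between pail's own z axis and vertical above 0.52 rad).
It fails at once if the pail is dropped: it moves faster than 0.45 m/s while not held (linear speed of pail above 0.45 m/s and contact force between pail and the fingers below 0.1 N).
It fails at once if another thing on the bench is moved more than 30 mm (distance of any of discs, spanner, tin, oil, hammer, cup from where it was at the start of the episode above 0.03 m).
It also fails if it takes over 72 s, if anything falls off the work surface, if the arm or the gripper's body presses on something with over 40 N, if the wrist force passes 120 N, or if a joint passes its speed limit or range.

## Working session

There is one attempt and no reset: what is moved stays moved. The work goes in short steps, Python scripts to look and compute and a shell command to move; the robot and the scene stay as the last step left them, time stands still between calls to the robot, and variables do not carry over. Pictures are saved under pics/ and viewed, and the job is handed in when it is done.

```bash
ls; mkdir -p pics; python3 - <<'E'
from bench import sensors,get_image,camera_params,bot
import cv2,numpy as np
print(sensors.observe()); print(bot.tcp_to_grasp)
for n in ("scene","side","wrist"):
    p=camera_params(n); im,d=get_image(n)
    cv2.imwrite(f"pics/{n}0.png",im[:,:,::-1]); np.savez(f"pics/{n}0.npz",im=im,d=d,K=p["intrinsics"],E=p["extrinsics"])
    print(n,p)
E
```

```text
pics
{'clock': 0.0, 'joint_pos': array([-1.24559876e+00,  3.51234349e-01,  1.65239817e+00, -3.86305996e-05,
        1.13910747e+00, -8.45932186e-02]), 'qd': array([-0.00071789, -0.00227759, -0.00023277,  0.00116736,  0.00019146,
        0.00054994]), 'tau': array([-3.26089812e-04, -4.97321177e+01, -2.85253429e+01,  6.98319753e-02,
        2.56955432e-02, -8.65333959e-05]), 'eef_pos': array([ 0.2190736 , -0.50422608,  0.30221226]), 'ee_rot': array([-5.67416859e-04,  9.79080466e-01,  2.03472632e-01, -8.62590760e-05]), 'wrist_force': array([-0.32374809,  0.11852856, -0.39748959]), 'torque': array([ 0.02642012, -0.0078847 , -0.02822147]), 'finger_gap': 1.0015099522155273}
0.0653
scene {'intrinsics': array([[419.89981482,   0.        , 249.73871821],
       [  0.        , 419.89981482, 191.44869259],
       [  0.        ,   0.        ,   1.        ]]), 'extrinsics': array([[ 0.99892789, -0.0415935 , -0.02032374, -0.50303699],
       [ 0.0415322 ,  0.61128245,  0.79032199, -0.16986286],
       [-0.02044872, -0.79031876,  0.61235456, -1.72790437],
       [ 0.        ,  0.        ,  0.      
[... 190 characters left out ...]
]]), 'extrinsics': array([[ 0.74249045, -0.66962332, -0.01767885, -0.40525506],
       [ 0.3772793 ,  0.39623492,  0.83705329, -0.34282953],
       [-0.55350543, -0.62817394,  0.54683566, -1.81717947],
       [ 0.        ,  0.        ,  0.        ,  1.        ]])}
wrist {'intrinsics': array([[316.11615597,   0.        , 250.69245557],
       [  0.        , 316.11615597, 184.91048314],
       [  0.        ,   0.        ,   1.        ]]), 'extrinsics': array([[ 0.3982088 , -0.91729425, -0.00100711, -0.5491714 ],
       [ 0.88781284,  0.3856862 , -0.25106675,  0.02755595],
       [ 0.23069052,  0.09908286,  0.96796925, -0.38896137],
       [ 0.        ,  0.        ,  0.        ,  1.        ]])}
```

View pics/scene0.png

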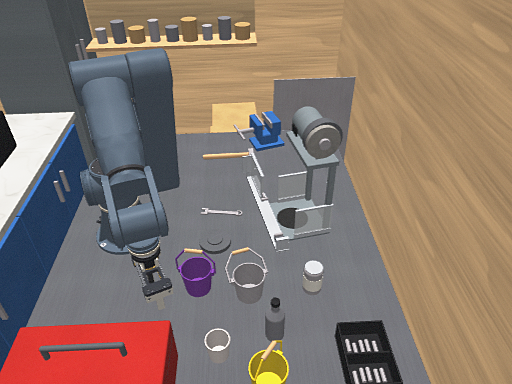

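View pics/side0.png

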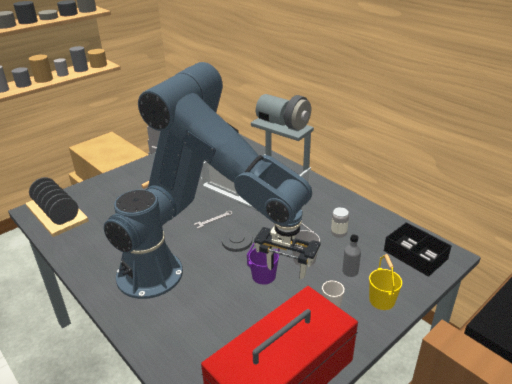

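View pics/wrist0.png

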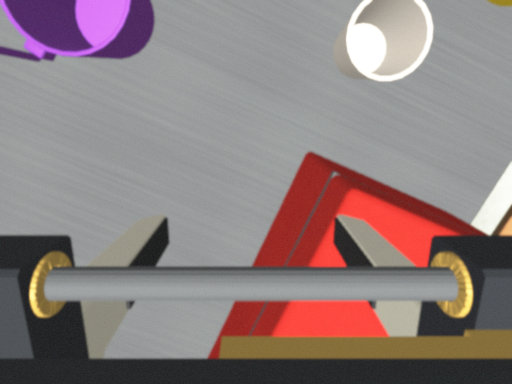

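The scene view shows the steel pail at about (249,283), with its roll at about (240,251). The purple pail is at (198,275), the pad at (292,217) and the station frame near (290,200). The side view has the steel pail hidden behind the arm. I'll enlarge the scene crop and work out 3D positions.

```bash
cat > h.py <<'E'
import numpy as np,cv2
def load(n):
    z=np.load(f"pics/{n}.npz"); return z["im"],z["d"],z["K"],z["E"]
def cloud(n):
    im,d,K,E=load(n); v,u=np.mgrid[0:384,0:512]
    X=(u-K[0,2])/K[0,0]*d; Y=-(v-K[1,2])/K[1,1]*d
    P=np.stack([X,Y,-d],-1)-E[:3,3]
    W=P@E[:3,:3]; W[d<=0]=np.nan
    return im,W
def proj(n,p):
    im,d,K,E=load(n); c=E[:3,:3]@np.asarray(p)+E[:3,3]
    return K[0,0]*c[0]/-c[2]+K[0,2], -K[1,1]*c[1]/-c[2]+K[1,2]
def snap(tag,*names):
    from bench import get_image,camera_params
    for n in names:
        p=camera_params(n); im,d=get_image(n)
        np.savez(f"pics/{n}{tag}.npz",im=im,d=d,K=p["intrinsics"],E=p["extrinsics"])
        cv2.imwrite(f"pics/{n}{tag}.png",im[:,:,::-1])
E
python3 - <<'E'
from h import *
im,W=cloud("scene0")
c=im[120:320,150:370]; cv2.imwrite("pics/crop0.png",cv2.resize(c[:,:,::-1],None,fx=3.5,fy=2.99,interpolation=cv2.INTER_CUBIC))
for u,v in [(240,251),(249,283),(292,217),(250,297),(270,300),(282,245),(250,180),(256,160),(313,275),(215,242),(275,320)]:
    print(u,v,W[v,u].round(3))
E
```

```text
240 251 [ 0.462 -0.262  0.134]
249 283 [ 0.489 -0.302  0.011]
292 217 [0.684 0.042 0.01 ]
250 297 [ 0.489 -0.389  0.043]
270 300 [ 0.558 -0.373  0.001]
282 245 [ 0.621 -0.149  0.04 ]
250 180 [0.518 0.309 0.017]
256 160 [0.545 0.26  0.16 ]
313 275 [ 0.702 -0.355  0.1  ]
215 242 [ 0.364 -0.102  0.025]
275 320 [ 0.559 -0.533  0.114]
```

View pics/crop0.png

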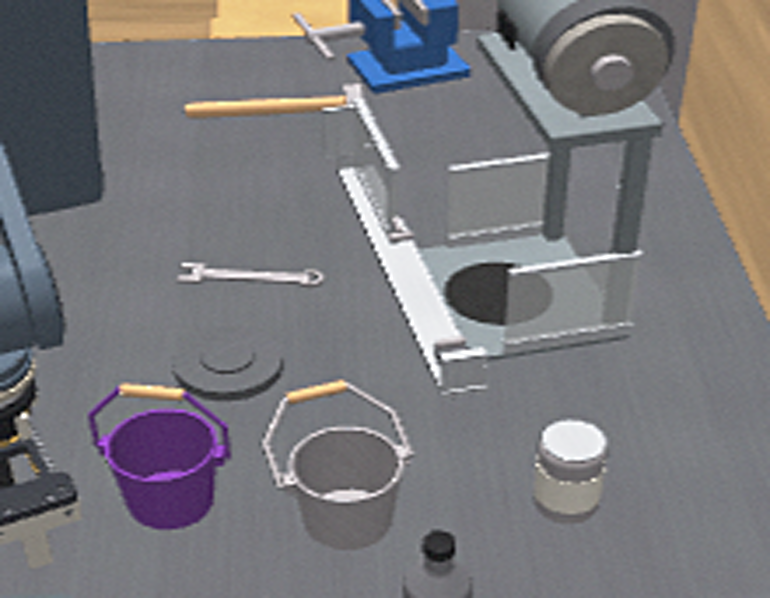

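```bash
python3 - <<'E'
from h import *
from scipy.optimize import least_squares
im,W=cloud("scene0"); _,d,K,E=load("scene0")
def ray(u,v,z):
    C=-E[:3,:3].T@E[:3,3]; r=E[:3,:3].T@np.array([(u-K[0,2])/K[0,0],-(v-K[1,2])/K[1,1],-1]); return C+r*(z-C[2])/r[2]
def o(x,y): return 150+x/3.5-.36,120+y/2.99-.33
for n,p,z in [("earL",(285,481),.088),("earR",(408,453),.088)]: print(n,ray(*o(*p),z).round(4))
# pail points
m=(abs(W[...,0]-.49)<.12)&(abs(W[...,1]+.33)<.12)&(W[...,2]>.02)
P=W[m];C=im[m].astype(int)
hsvbad=(C[:,2]-C[:,1]>40) # purple
P=P[~hsvbad];C=C[~hsvbad]
wood=(C[:,0]-C[:,2]>50)
print("wood",wood.sum(),P[wood].mean(0),P[wood].min(0),P[wood].max(0))
w=P[wood][:,:2]; 
u,s,vt=np.linalg.svd(w-w.mean(0)); print("dir",vt[0], "ang",np.degrees(np.arctan2(vt[0,1],vt[0,0])))
G=P[~wood]
rim=G[(abs(G[:,2]-.1)<.006)]
f=lambda q,pp:np.hypot(pp[:,0]-q[0],pp[:,1]-q[1])-q[2]
r=least_squares(f,[.49,-.33,.055],args=(rim,),loss="soft_l1",f_scale=.003); print("rim",len(rim),r.x, np.abs(r.fun).mean())
for lo in (.03,.05,.07,.085):
    s=G[abs(G[:,2]-lo)<.01]; rr=least_squares(f,[.49,-.33,.05],args=(s,),loss="soft_l1",f_scale=.003);print(lo,len(s),rr.x)
# pad
m=(abs(W[...,0]-.70)<.2)&(abs(W[...,1]-.04)<.2)&(abs(W[...,2]-.01)<.02)&(im.max(-1)<60)
print("pad",m.sum(),W[m].mean(0),W[m].min(0),W[m].max(0))
E
```

```text
earL [ 0.4282 -0.3524  0.088 ]
earR [ 0.5484 -0.3184  0.088 ]
wood 63 [ 0.46143737 -0.26152435  0.1353213 ] [ 0.43411162 -0.27511103  0.12892237] [ 0.48981415 -0.24483592  0.14352872]
dir [-0.95198553 -0.30614303] ang -162.17305553279076
rim 213 [ 0.48592097 -0.34119933  0.05364193] 0.004187594083761568
0.03 167 [ 0.48631859 -0.34167243  0.04514813]
0.05 194 [ 0.48587043 -0.34190874  0.04735907]
0.07 231 [ 0.48600789 -0.34184781  0.0492491 ]
0.085 266 [ 0.48576998 -0.34209076  0.05141644]
pad 151 [0.6569858  0.04097175 0.0122139 ] [ 0.52344554 -0.04370472  0.00561731] [0.70828108 0.22482544 0.02043517]
```

```bash
python3 - <<'E'
from h import *
from scipy.spatial.transform import Rotation as R
_,_,K,E=load("wrist0")
C=-E[:3,:3].T@E[:3,3]
q=[-5.67416859e-04,9.79080466e-01,2.03472632e-01,-8.62590760e-05]
Rt=R.from_quat(q,scalar_first=True).as_matrix()
p=np.array([0.2190736,-0.50422608,0.30221226])
print("cam in tool",Rt.T@(C-p)); print("cam axes in tool",(E[:3,:3]@Rt).round(3))
# station: track points
im,W=cloud("scene0")
m=(W[...,2]>.010)&(W[...,2]<.02)&(im.min(-1)>150)&(W[...,0]>.45)&(W[...,0]<.7)&(W[...,1]>-.2)&(W[...,1]<.4)
P=W[m];print(len(P),P.mean(0),P.min(0),P.max(0))
from cv2 import fitLine
l=cv2.fitLine(P[:,:2].astype(np.float32),cv2.DIST_HUBER,0,.005,.001).ravel();print(l,np.degrees(np.arctan2(l[1],l[0])))
s=(P[:,:2]-l[2:])@l[:2]; t=(P[:,:2]-l[2:])@np.array([-l[1],l[0]]); print(np.percentile(s,[0,1,99,100]),np.percentile(t,[1,50,99]))
# dark pad
mm=np.zeros(m.shape,bool); mm[195:240,265:320]=1
mm&=(im.max(-1)<75)&(W[...,2]>.004)
P=W[mm];print(len(P),np.nanmedian(P,0)); v,u=np.nonzero(mm);print(u.min(),u.max(),v.min(),v.max())
print(P.min(0),P.max(0))
E
```

```text
cam in tool [ 0.07081935 -0.00027894 -0.08065104]
cam axes in tool [[-0.     1.    -0.   ]
 [ 0.968  0.     0.251]
 [ 0.251 -0.    -0.968]]
618 [0.58572527 0.06981993 0.01476022] [ 0.50453235 -0.15376181  0.0100239 ] [0.69984227 0.34910774 0.01997543]
[ 0.24841131 -0.96865463  0.5653517   0.130813  ] -75.61648
[-0.22488014 -0.2089156   0.28402441  0.28844199] [-0.0349845  -0.00161205  0.1108942 ]
296 [0.66227295 0.04067775 0.01180767]
266 296 208 239
[ 0.5700402  -0.11084736  0.00561731] [0.70828108 0.10183332 0.03557766]
```

```bash
python3 - <<'E'
from h import *
im,W=cloud("scene0")
c=im[130:260,225:345]; cv2.imwrite("pics/crop1.png",cv2.resize(c[:,:,::-1],None,fx=5,fy=4.6,interpolation=cv2.INTER_CUBIC))
E
```

```text
(no output)
```

View pics/crop1.png

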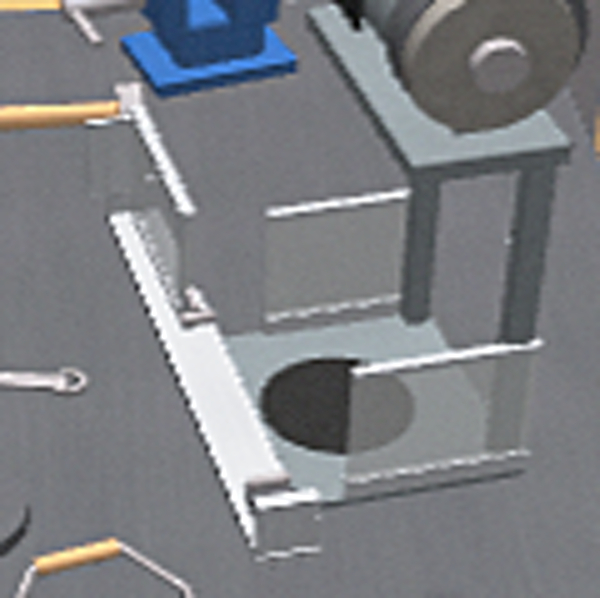

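```bash
python3 - <<'E'
from h import *
im,W=cloud("scene0"); _,d,K,E=load("scene0")
C0=-E[:3,:3].T@E[:3,3]
def ray(u,v,z):
    r=E[:3,:3].T@np.array([(u-K[0,2])/K[0,0],-(v-K[1,2])/K[1,1],-1]); return C0+r*(z-C0[2])/r[2]
def o(x,y): return 225+x/5-.4,130+y/4.6-.4
# pad ellipse sides -> centre
for q in [(262,405),(415,405),(338,357),(338,453)]: print(q,ray(*o(*q),.011).round(4))
c=ray(*o(338.5,405),.011); print("pad",c)
for n,q,z in [("trackfar",(111,215),.014),("tracknear",(250,550),.014),("track far r",(133,210),.014),
  ("panelL f",(267,211),.148),("panelL b",(408,192),.148),("panelR f",(355,372),.148),("panelR b",(541,343),.148),("guardtop near",(190,212),.152),("guardtop far",(137,120),.152),("stop near",(318,492),.07),("tab?",(90,123),.147),("headfl",(415,165),.335),("headfr",(570,152),.335),("headbl",(310,12),.335)]: print(n,ray(*o(*q),z).round(4))
for q in [(20,113),(60,110),(100,107),(125,95),(135,110),(180,200),(30,112),(490,155)]:
    u,v=map(int,np.round(o(*q))); print(q,W[v,u].round(3),im[v,u])
E
```

```text
(262, 405) [0.6203 0.0412 0.011 ]
(415, 405) [0.7483 0.0329 0.011 ]
(338, 357) [0.6922 0.105  0.011 ]
(338, 453) [ 0.6762 -0.0269  0.011 ]
pad [0.68438506 0.03708815 0.011     ]
trackfar [0.5041 0.3433 0.014 ]
tracknear [ 0.5937 -0.1443  0.014 ]
track far r [0.5255 0.3507 0.014 ]
panelL f [0.6324 0.1539 0.148 ]
panelL b [0.755  0.1756 0.148 ]
panelR f [ 0.6772 -0.0773  0.148 ]
panelR b [ 0.8243 -0.0495  0.148 ]
guardtop near [0.5671 0.1513 0.152 ]
guardtop far [0.5297 0.3086 0.152 ]
stop near [ 0.6452 -0.136   0.07  ]
tab? [0.4874 0.3141 0.147 ]
headfl [ 0.7146 -0.0524  0.335 ]
headfr [ 0.8277 -0.0425  0.335 ]
headbl [0.6663 0.1885 0.335 ]
(20, 113) [0.42  0.535 0.021] [252 223 156]
(60, 110) [0.461 0.531 0.022] [243 198 140]
(100, 107) [0.502 0.53  0.027] [255 230 158]
(125, 95) [0.529 0.553 0.029] [222 218 218]
(135, 110) [0.53  0.32  0.154] [233 235 238]
(180, 200) [0.562 0.17  0.153] [249 251 253]
(30, 112) [0.431 0.521 0.03 ] [249 213 150]
(490, 155) [ 0.764 -0.075  0.359] [144 154 158]
```

```bash
python3 - <<'E'
from h import *
im,W=cloud("scene0")
I=im.astype(int)
m=(I[...,0]-I[...,2]>50)&(W[...,2]>.09)&(W[...,2]<.3)&(W[...,1]<-.15)&(W[...,1]>-.36)
P=W[m];
for lo,hi in ((.2,.42),(.42,.52)):
    q=P[(P[:,0]>lo)&(P[:,0]<hi)]; print(len(q),q.mean(0).round(3),q.min(0).round(3),q.max(0).round(3))
pu=(I[...,2]-I[...,1]>60)&(I[...,0]-I[...,1]>30)&(W[...,2]>.0)
q=W[pu];q=q[(q[:,1]>-.6)&(q[:,1]<0)]
print("purple",len(q),np.nanmean(q,0).round(3),np.nanpercentile(q,[0.5,99.5],axis=0).round(3))
# forearm? discs, oil, cup, tin tops
for n,(u,v) in dict(discs=(215,242),oil=(275,303),cup=(217,335),tin=(313,268)).items(): print(n,W[v,u].round(3))
E
```

```text
64 [ 0.307 -0.304  0.188] [ 0.278 -0.314  0.183] [ 0.335 -0.293  0.195]
63 [ 0.461 -0.262  0.135] [ 0.434 -0.275  0.129] [ 0.49  -0.245  0.144]
purple 234 [ 0.307 -0.296  0.092] [[ 0.243 -0.354  0.001]
 [ 0.374 -0.202  0.183]]
discs [ 0.364 -0.102  0.025]
oil [ 0.559 -0.519  0.176]
cup [ 0.382 -0.531  0.049]
tin [ 0.705 -0.334  0.111]
```

```bash
cat >> h.py <<'E'
from scipy.spatial.transform import Rotation as R
def Rt(yaw,phi):
    y=np.radians(yaw);p=np.radians(phi);e=np.array([np.cos(y),np.sin(y),0]);Z=np.array([0,0,1.])
    z=-np.cos(p)*Z+np.sin(p)*e; x=np.cos(p)*e+np.sin(p)*Z
    return np.stack([x,np.cross(z,x),z],1)
def state():
    from bench import sensors
    s=sensors.observe(); return s,np.array(s["eef_pos"]),R.from_quat(s["ee_rot"],scalar_first=True).as_matrix()
def plan(G,yaw,phi):
    s,p,M=state(); T=Rt(yaw,phi); t=np.asarray(G)-.0653*T[:,2]
    print("shift cm",(100*M.T@(t-p)).round(2),"turn",R.from_matrix(M.T@T).as_rotvec().round(3),"TCP tgt",t.round(4))
def where():
    s,p,M=state(); g=p+.0653*M[:,2]
    print("t",round(s["clock"],2),"G",g.round(4),"yaw",np.degrees(np.arctan2(-M[0,1],M[1,1]))%360-180,"phi",np.degrees(np.arccos(-M[2,2])).round(2),"ytilt",M[2,1].round(3),"F",np.round(s["wrist_force"],2),"gap mm",(93*s["finger_gap"]).round(1),"q",np.round(s["joint_pos"],2))
E
python3 -c "
from h import *
where(); plan([.461,-.258,.28],17,40)"
```

```text
Traceback (most recent call last):
  File "h.py", line 32, in where
    print("t",round(s["clock"],2),"G",g.round(4),"yaw",np.degrees(np.arctan2(-M[0,1],M[1,1]))%360-180,"phi",np.degrees(np.arccos(-M[2,2])).round(2),"ytilt",M[2,1].round(3),"F",np.round(s["wrist_force"],2),"gap mm",(93*s["finger_gap"]).round(1),"q",np.round(s["joint_pos"],2))
                                                                                                                                                                                                                      ^^^^^^^^^^^^^^^^^^^^^^^^^^
AttributeError: 'float' object has no attribute 'round'
```

```bash
sed -i 's/(93\*s\["finger_gap"\]).round(1)/round(93*float(s["finger_gap"]),1)/; s/np.degrees(np.arctan2(-M\[0,1\],M\[1,1\]))%360-180/round(float(np.degrees(np.arctan2(M[0,1],-M[1,1]))),2)/' h.py
python3 -c "
from h import *
where(); plan([.461,-.258,.28],17,40)"
```

```text
t 0.15 G [ 0.2191 -0.5043  0.237 ] yaw 23.48 phi 0.05 ytilt -0.001 F [-0.01  0.03 -0.13] gap mm 92.9 q [-1.25  0.35  1.65 -0.    1.14 -0.08]
shift cm [ 27.83 -13.43  -2.76] turn [-0.04   0.697  0.108] TCP tgt [ 0.4209 -0.2703  0.33  ]
```

```bash
python3 -m inch '[[0,[5,-2.5,-2],[0,0.17,0.03]],[0,[10,-5,-2.5],[-0.01,0.33,0.06]],[0,[15,-7.5,-2.7],[-0.02,0.5,0.08]],[0,[20.5,-10,-2.76],[-0.03,0.62,0.1]],[0,[25,-12,-2.76],[-0.04,0.697,0.108]],[0,[27.83,-13.43,-2.76],[-0.04,0.697,0.108]],[0,[27.83,-13.43,-2.76],[-0.04,0.697,0.108]],[0,[27.83,-13.43,-2.76],[-0.04,0.697,0.108]]]'
python3 -c "
from h import *
where(); snap('1','wrist','scene'); where(); plan([.461,-.258,.28],17,40)"
```

```text
clock: 1.15
eef_pos: [0.4207, -0.2708, 0.3303]
ee_rot: [-0.05, 0.929, 0.139, 0.338]
wrist_force: [0.7, -0.3, 0.2]
finger_gap: 0.501
t 1.15 G [ 0.4608 -0.2585  0.2803] yaw 17.02 phi 39.97 ytilt 0.001 F [ 0.73 -0.27  0.18] gap mm 46.6 q [-0.9   0.15  1.96  0.84  0.93 -0.12]
t 1.25 G [ 0.4607 -0.2589  0.2802] yaw 16.96 phi 39.97 ytilt 0.001 F [-0.22 -0.19  0.71] gap mm 46.4 q [-0.9   0.15  1.96  0.84  0.93 -0.12]
shift cm [ 0.03 -0.07  0.06] turn [ 0.001  0.001 -0.   ] TCP tgt [ 0.4209 -0.2703  0.33  ]
```

View pics/wrist1.png

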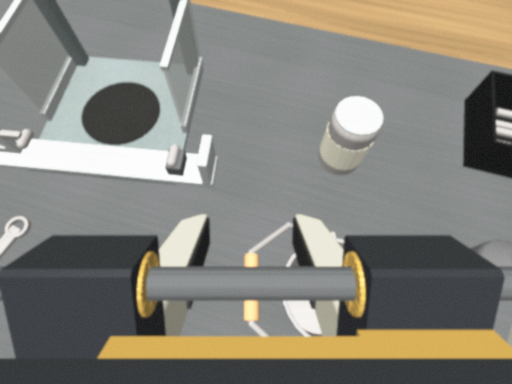

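View pics/scene1.png

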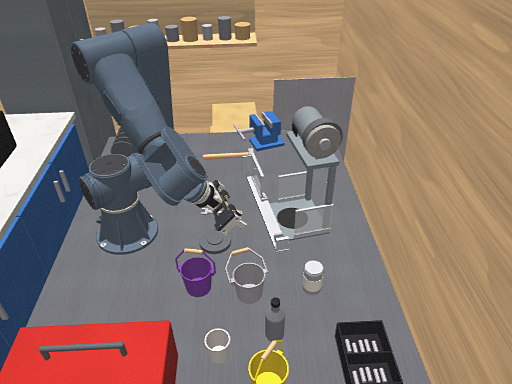

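The wrist view shows the wooden roll at (251,286), lying along the image's vertical between the fingers. The pad is at (121,112), the catch at (176,157) and the tin at (350,130). I'll triangulate the roll and pad from this second view.

```bash
python3 - <<'E'
from h import *
im,W=cloud("wrist1"); _,d,K,E=load("wrist1")
C0=-E[:3,:3].T@E[:3,3]
def dirv(K,E,u,v): return E[:3,:3].T@np.array([(u-K[0,2])/K[0,0],-(v-K[1,2])/K[1,1],-1])
I=im.astype(int)
m=(I[...,0]-I[...,2]>50)&(W[...,2]<.16)&(W[...,2]>.08); m[330:]=0; m[:,:230]=0;m[:,275:]=0
q=W[m];v,u=np.nonzero(m);print("roll pts",len(q),q.mean(0),q.min(0),q.max(0),u.min(),u.max(),v.min(),v.max())
l=np.linalg.svd(q[:,:2]-q[:,:2].mean(0))[2][0];print("dir",np.degrees(np.arctan2(l[1],l[0])))
def tri(a,b):
    As=[];bs=[]
    for n,(u,v) in (a,b):
        _,_,K,E=load(n); c=-E[:3,:3].T@E[:3,3]; r=dirv(K,E,u,v); r/=np.linalg.norm(r); A=np.eye(3)-np.outer(r,r); As.append(A);bs.append(A@c)
    return np.linalg.lstsq(np.vstack(As),np.hstack(bs),rcond=None)[0]
m2=(I.max(-1)<60)&(abs(W[...,2]-.011)<.015);m2[:,:70]=0;m2[:,170:]=0;m2[:70]=0;m2[150:]=0
v,u=np.nonzero(m2); (cx,cy),ax,an=cv2.fitEllipse(cv2.convexHull(np.stack([u,v],1).astype(np.int32))); print("pad px",cx,cy,ax,an)
p=W[m2];print("pad pts",np.median(p,0),(p.min(0)+p.max(0))/2)
print("pad tri",tri(("wrist1",(cx,cy)),("scene0",(292.3,217.65))))
print("roll tri",tri(("wrist1",(251,286.5)),("scene0",(240.0,250.8))))
r=dirv(K,E,cx,cy);print("pad ray z.011",C0+r*(.011-C0[2])/r[2])
E
```

```text
roll pts 489 [ 0.45795557 -0.25925432  0.13364602] [ 0.43294406 -0.27231372  0.12768371] [ 0.49266772 -0.24324705  0.13676472] 244 258 253 320
dir -162.74865013945117
pad px 120.52837371826172 113.80854797363281 (53.97397994995117, 66.94890594482422) 79.4057388305664
pad pts [0.66778182 0.0152268  0.0094896 ] [0.68009233 0.03516709 0.00977324]
pad tri [0.68427223 0.04249367 0.00355147]
roll tri [ 0.46169526 -0.25822012  0.13044262]
pad ray z.011 [0.67770049 0.03485099 0.011     ]
```

```bash
python3 -c "
from h import *
plan([.461,-.259,.131],17,40)"
```

```text
shift cm [-9.570e+00  1.000e-02  1.146e+01] turn [ 0.001  0.001 -0.   ] TCP tgt [ 0.4209 -0.2713  0.181 ]
```

```bash
python3 -m inch '[[0,[-2.4,0,2.9],[0,0,0]],[0,[-4.8,0,5.7],[0,0,0]],[0,[-7.2,0,8.6],[0,0,0]],[0,[-8.5,0,10.2],[0,0,0]],[0,[-9.57,0,11.46],[0,0,0]],[0.48,[-9.57,0,11.46],[0,0,0]],[0.48,[-9.57,0,11.46],[0,0,0]],[0.48,[-9.57,0,11.46],[0,0,0]]]' 10
python3 -c "
from h import *
where(); snap('2','wrist','scene')"
```

```text
clock: 2.25
eef_pos: [0.4213, -0.2707, 0.1818]
ee_rot: [-0.05, 0.929, 0.139, 0.338]
wrist_force: [0.1, 0.5, 0.4]
finger_gap: 0.267
t 2.25 G [ 0.4615 -0.2586  0.1317] yaw 17.0 phi 40.01 ytilt 0.002 F [0.11 0.48 0.36] gap mm 24.8 q [-0.9   0.42  2.08  1.14  0.72 -0.56]
```

View pics/wrist2.png

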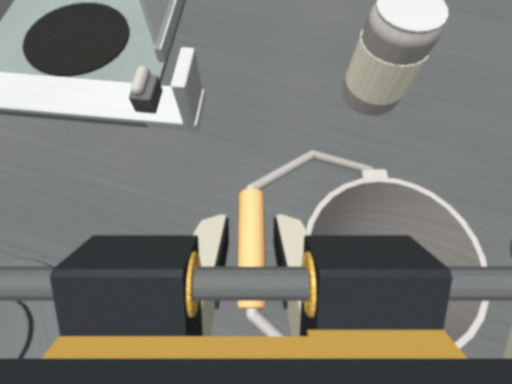

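View pics/scene2.png

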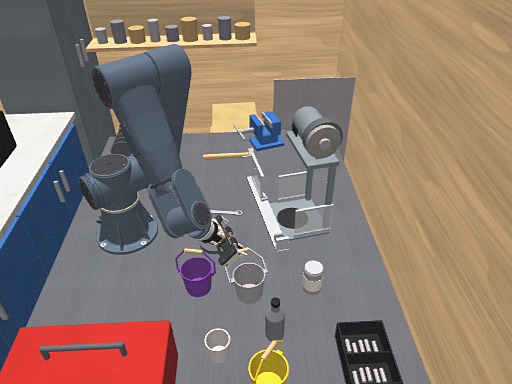

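The roll (251,250 in the wrist view) sits centred between the half-closed fingers, with the pail rim clear on the right. Next I'll raise the bail along its arc.

```bash
python3 -m inch '[[0.48,[0.6,0.6,-0.7],[0,0,0]],[0.48,[1.15,1.2,-1.37],[0,0,0]],[0.48,[1.7,2.05,-2.05],[0,0,0]],[0.48,[2.23,3.0,-2.66],[0,0,0]],[0.48,[2.63,4.1,-3.13],[0,0,0]],[0.48,[2.97,5.2,-3.53],[0,0,0]],[0.48,[3.24,6.8,-3.86],[0,0,0]],[0.48,[3.34,8.46,-3.97],[0,0,0]]]' 10
python3 -c "
from h import *
where(); snap('3','wrist','scene')"
```

```text
clock: 3.35
eef_pos: [0.4463, -0.3524, 0.2333]
ee_rot: [-0.05, 0.929, 0.139, 0.338]
wrist_force: [-0.1, 0.8, 0.4]
finger_gap: 0.261
t 3.35 G [ 0.4865 -0.3402  0.1833] yaw 16.99 phi 39.98 ytilt 0.001 F [-0.08  0.84  0.44] gap mm 24.2 q [-0.96  0.43  1.86  0.94  0.86 -0.33]
```

View pics/wrist3.png

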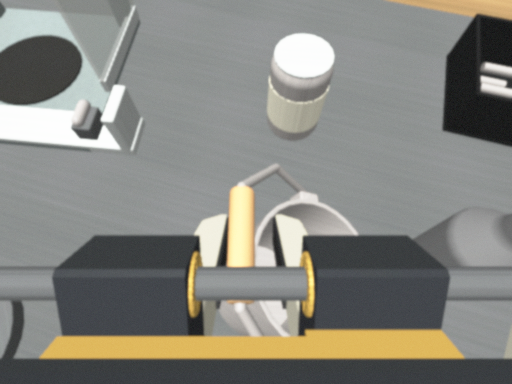

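View pics/scene3.png

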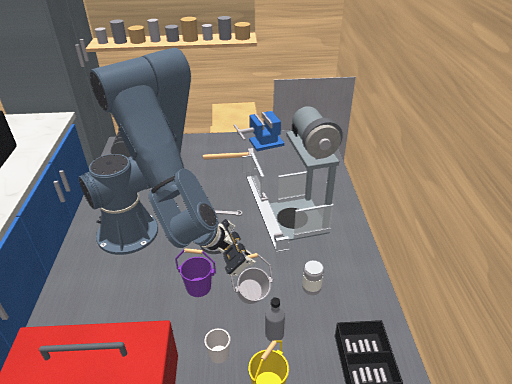

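```bash
python3 - <<'E'
from h import *
im,W=cloud("scene3")
c=im[220:320,190:310]; cv2.imwrite("pics/crop3.png",cv2.resize(c[:,:,::-1],None,fx=6,fy=6,interpolation=cv2.INTER_CUBIC))
from scipy.optimize import least_squares
I=im.astype(int)
m=(abs(W[...,0]-.49)<.09)&(abs(W[...,1]+.345)<.09)&(W[...,2]>.005)&(I.max(-1)-I.min(-1)<25)
G=W[m];f=lambda q,pp:np.hypot(pp[:,0]-q[0],pp[:,1]-q[1])-q[2]
for lo in (.03,.05,.07,.085,.1):
    s=G[abs(G[:,2]-lo)<.01]; rr=least_squares(f,[.49,-.34,.05],args=(s,),loss="soft_l1",f_scale=.003);print(lo,len(s),rr.x)
E
```

```text
0.03 275 [ 0.49646241 -0.3648805   0.03767017]
0.05 115 [ 0.49150797 -0.36220772  0.04723704]
0.07 124 [ 0.49350449 -0.37152708  0.05077987]
0.085 141 [ 0.49702114 -0.38027279  0.05287514]
0.1 167 [ 0.49918895 -0.38478519  0.053974  ]
```

View pics/crop3.png

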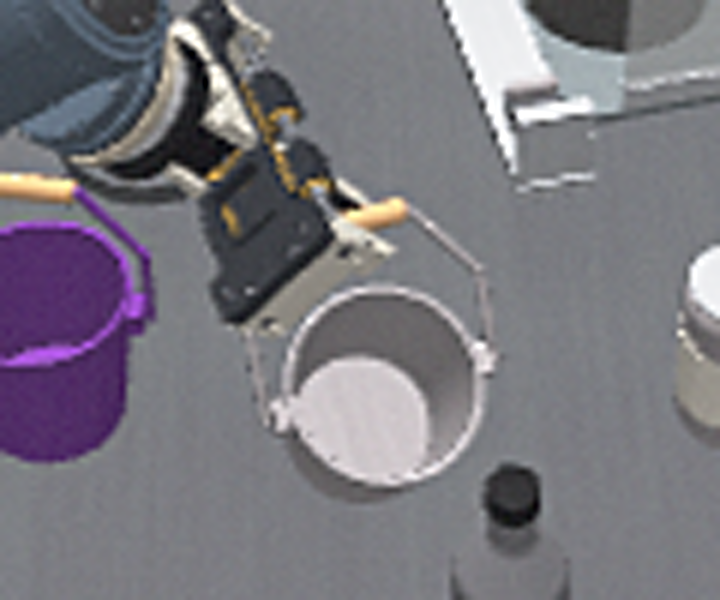

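The crop shows the steel pail tilted: rim centre at (385,385), ears at (280,415) and (485,357) in the crop, roll at (380,212). That looks like about 20° away from the hand. I'll check whether it's settling or static.

```bash
cat >> h.py <<'E'
def rimfit(n,c=(.49,-.36)):
    im,W=cloud(n); I=im.astype(int)
    m=(abs(W[...,0]-c[0])<.09)&(abs(W[...,1]-c[1])<.1)&(W[...,2]>.06)&(W[...,2]<.15)&(I.max(-1)-I.min(-1)<25)&(I.min(-1)>150)
    P=W[m]; ctr=P.mean(0); u,s,vt=np.linalg.svd(P-ctr); print("rim pts",len(P),ctr.round(3),"normal",vt[2].round(3),"sv",s.round(3), P.min(0).round(3),P.max(0).round(3))
E
python3 - <<'E'
from h import *
where(); snap('4','scene','wrist'); where()
for n in ("scene0","scene3","scene4"): rimfit(n)
E
```

```text
t 3.45 G [ 0.4866 -0.3408  0.1832] yaw 16.94 phi 39.98 ytilt 0.002 F [-0.34  0.96  0.5 ] gap mm 24.2 q [-0.96  0.43  1.86  0.94  0.86 -0.34]
t 3.55 G [ 0.486  -0.339   0.1826] yaw 17.0 phi 39.96 ytilt 0.0 F [ 0.22  1.5  -0.28] gap mm 24.3 q [-0.96  0.43  1.86  0.94  0.86 -0.34]
rim pts 201 [ 0.476 -0.327  0.104] normal [-0.056  0.154 -0.987] sv [0.709 0.512 0.107] [ 0.409 -0.396  0.077] [ 0.551 -0.264  0.134]
rim pts 148 [ 0.503 -0.387  0.108] normal [ 0.155 -0.473  0.867] sv [0.53  0.407 0.063] [ 0.431 -0.436  0.064] [ 0.564 -0.336  0.148]
rim pts 138 [ 0.501 -0.386  0.108] normal [ 0.138 -0.445  0.885] sv [0.513 0.385 0.078] [ 0.43  -0.434  0.061] [ 0.564 -0.334  0.149]
```

View pics/scene4.png

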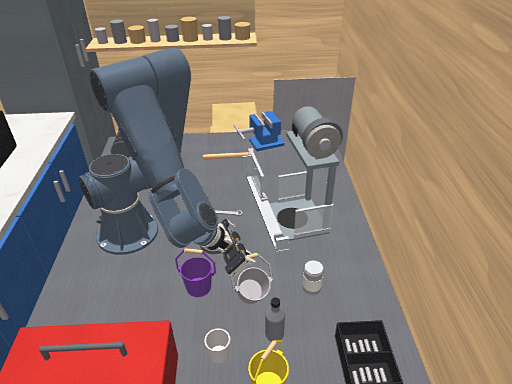

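The tilt is static at about 25°, near the limit, so I'll move gently. First I'll grip the roll where it is, easing the hand back while the fingers close so the roll doesn't move further.

```bash
python3 -m inch '[[0.48,[0,-0.2,0],[0,0,0]],[0.55,[0,-0.4,0],[0,0,0]],[0.65,[0,-0.6,0],[0,0,0]],[0.75,[0,-0.7,0],[0,0,0]],[1,[0,-0.8,0],[0,0,0]],[1,[0,-0.8,0],[0,0,0]]]' 6
python3 - <<'E'
from h import *
where(); snap('5','scene','wrist')
im,W=cloud("scene5")
c=im[220:320,190:310]; cv2.imwrite("pics/crop5.png",cv2.resize(c[:,:,::-1],None,fx=6,fy=6,interpolation=cv2.INTER_CUBIC)); rimfit("scene5")
E
```

```text
clock: 4.3
eef_pos: [0.4437, -0.3435, 0.233]
ee_rot: [-0.05, 0.929, 0.139, 0.338]
wrist_force: [-0.6, 1.2, 0.2]
finger_gap: 0.147
t 4.3 G [ 0.4838 -0.3313  0.183 ] yaw 17.02 phi 39.98 ytilt 0.001 F [-0.6   1.17  0.25] gap mm 13.6 q [-0.96  0.42  1.88  0.95  0.85 -0.34]
rim pts 140 [ 0.502 -0.382  0.109] normal [-0.138  0.416 -0.899] sv [0.522 0.399 0.067] [ 0.427 -0.43   0.085] [ 0.562 -0.329  0.15 ]
```

View pics/crop5.png

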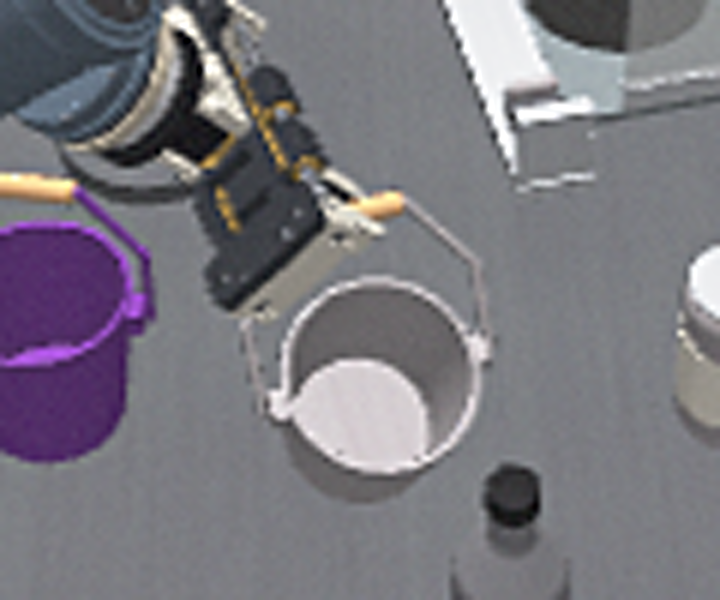

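View pics/wrist5.png

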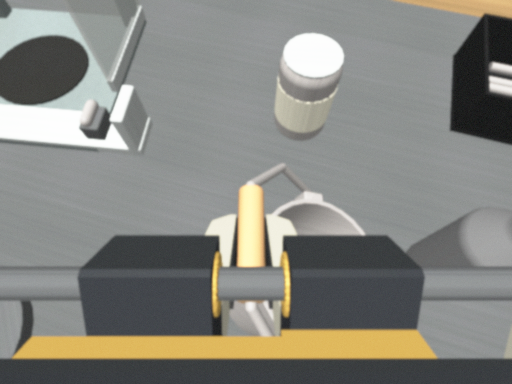

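The fingers now hold the roll (13.6 mm opening), with the pail still tilted about 24° away from the hand. I'll lay it back flat by moving the hand slowly away (+n) and down with a light grip.

```bash
python3 -m inch '[[1,[0,-0.5,0],[0,0,0]],[1,[-0.1,-1,0.12],[0,0,0]],[1,[-0.2,-1.5,0.24],[0,0,0]],[1,[-0.3,-2,0.36],[0,0,0]],[1,[-0.4,-2.5,0.48],[0,0,0]],[1,[-0.4,-2.5,0.48],[0,0,0]]]' 4
python3 - <<'E'
from h import *
where(); snap('6','scene')
im,W=cloud("scene6")
c=im[220:320,190:310]; cv2.imwrite("pics/crop6.png",cv2.resize(c[:,:,::-1],None,fx=6,fy=6,interpolation=cv2.INTER_CUBIC)); rimfit("scene6")
E
```

```text
clock: 5.15
eef_pos: [0.4364, -0.3192, 0.2267]
ee_rot: [-0.051, 0.929, 0.139, 0.338]
wrist_force: [-0.7, 3.1, 2.9]
finger_gap: 0.15
t 5.15 G [ 0.4765 -0.3069  0.1766] yaw 17.04 phi 39.99 ytilt 0.0 F [-0.66  3.1   2.87] gap mm 13.9 q [-0.94  0.4   1.94  0.98  0.82 -0.37]
rim pts 151 [ 0.493 -0.356  0.108] normal [-0.081  0.217 -0.973] sv [0.565 0.394 0.096] [ 0.421 -0.412  0.077] [ 0.556 -0.305  0.146]
```

View pics/crop6.png

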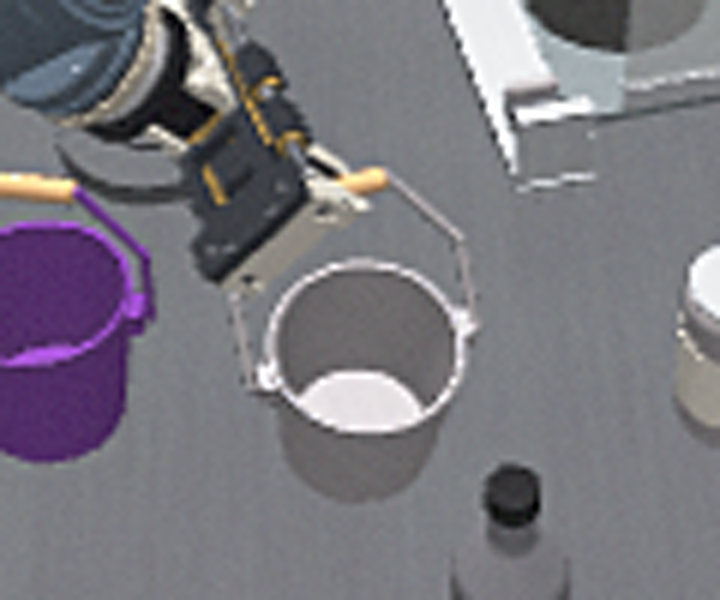

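The pail is nearly upright again: the rim normal is close to its value in the first picture. I'll continue a little further.

```bash
python3 -m inch '[[1,[-0.05,-0.4,0.06],[0,0,0]],[1,[-0.15,-0.7,0.18],[0,0,0]],[1,[-0.25,-1,0.3],[0,0,0]],[1,[-0.25,-1,0.3],[0,0,0]]]' 4
python3 - <<'E'
from h import *
where(); snap('7','scene')
im,W=cloud("scene7")
c=im[220:320,190:310]; cv2.imwrite("pics/crop7.png",cv2.resize(c[:,:,::-1],None,fx=6,fy=6,interpolation=cv2.INTER_CUBIC)); rimfit("scene7")
from scipy.optimize import least_squares
for n in ("scene0","scene6","scene7"):
    im,W=cloud(n);I=im.astype(int)
    m=(abs(W[...,0]-.49)<.09)&(abs(W[...,1]+.345)<.1)&(W[...,2]>.005)&(I.max(-1)-I.min(-1)<25)
    G=W[m];f=lambda q,pp:np.hypot(pp[:,0]-q[0],pp[:,1]-q[1])-q[2]
    for lo in (.035,.06,.085,.1):
        s=G[abs(G[:,2]-lo)<.01]; rr=least_squares(f,[.49,-.35,.05],args=(s,),loss="soft_l1",f_scale=.003);print(n,lo,len(s),rr.x.round(4))
E
```

```text
clock: 5.7
eef_pos: [0.4334, -0.3098, 0.2227]
ee_rot: [-0.05, 0.929, 0.139, 0.338]
wrist_force: [-1.3, 3.0, 3.9]
finger_gap: 0.148
t 5.7 G [ 0.4736 -0.2975  0.1727] yaw 17.03 phi 39.98 ytilt 0.0 F [-1.26  2.99  3.86] gap mm 13.7 q [-0.93  0.39  1.97  1.    0.8  -0.39]
rim pts 146 [ 0.49  -0.346  0.107] normal [-0.058  0.193 -0.98 ] sv [0.578 0.387 0.113] [ 0.417 -0.403  0.092] [ 0.554 -0.292  0.149]
scene0 0.035 180 [ 0.4862 -0.3417  0.0457]
scene0 0.06 210 [ 0.4859 -0.3419  0.0484]
scene0 0.085 266 [ 0.4858 -0.3421  0.0514]
scene0 0.1 289 [ 0.4857 -0.3412  0.0536]
scene6 0.035 147 [ 0.4882 -0.348   0.0452]
scene6 0.06 166 [ 0.4901 -0.3524  0.0481]
scene6 0.085 205 [ 0.4918 -0.3566  0.0508]
scene6 0.1 259 [ 0.4923 -0.3583  0.0526]
scene7 0.035 163 [ 0.4878 -0.3449  0.0454]
scene7 0.06 196 [ 0.4891 -0.3474  0.0478]
scene7 0.085 204 [ 0.49   -0.3498  0.0508]
scene7 0.1 287 [ 0.4904 -0.3506  0.0528]
```

View pics/crop7.png

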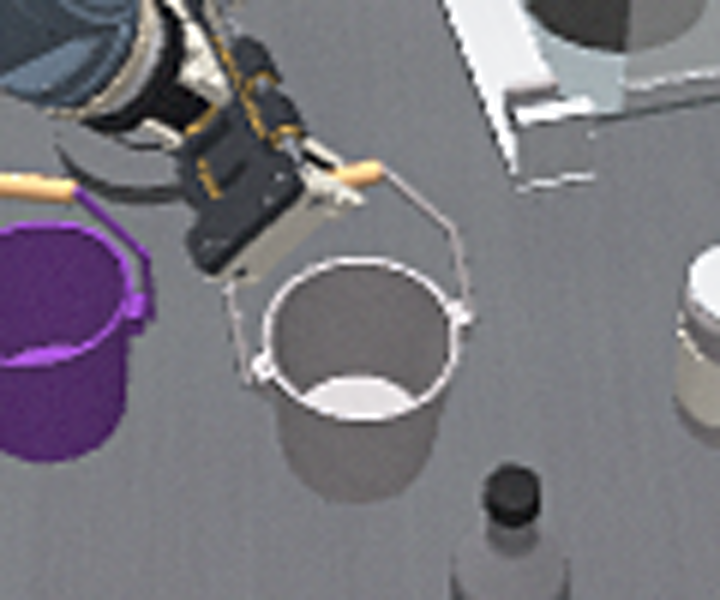

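```bash
python3 -m inch '[[1,[0.1,0.4,-0.12],[0,0,0]],[1,[0.2,0.8,-0.24],[0,0,0]],[1,[0.28,1.2,-0.33],[0,0,0]],[1,[0.35,1.6,-0.42],[0,0,0]],[1,[0.42,2,-0.5],[0,0,0]],[1,[0.46,2.4,-0.55],[0,0,0]],[1,[0.46,2.4,-0.55],[0,0,0]]]' 3
cat >> h.py <<'E'
def look(n):
    snap(n,'scene'); n='scene'+n
    from scipy.optimize import least_squares
    im,W=cloud(n);I=im.astype(int)
    c=im[220:320,190:310]; cv2.imwrite(f"pics/c_{n}.png",cv2.resize(c[:,:,::-1],None,fx=6,fy=6,interpolation=cv2.INTER_CUBIC))
    m=(abs(W[...,0]-.49)<.09)&(abs(W[...,1]+.345)<.1)&(W[...,2]>.005)&(I.max(-1)-I.min(-1)<25)
    G=W[m];f=lambda q,pp:np.hypot(pp[:,0]-q[0],pp[:,1]-q[1])-q[2]
    for lo in (.035,.06,.085,.1):
        s=G[abs(G[:,2]-lo)<.01]; rr=least_squares(f,[.49,-.35,.05],args=(s,),loss="soft_l1",f_scale=.003);print(n,lo,len(s),rr.x.round(4))
E
python3 -c "
from h import *
where(); look('8')"
```

```text
clock: 6.62
eef_pos: [0.4406, -0.3334, 0.23]
ee_rot: [-0.05, 0.929, 0.139, 0.338]
wrist_force: [-0.3, 2.7, 2.1]
finger_gap: 0.149
t 6.62 G [ 0.4807 -0.3211  0.18  ] yaw 17.0 phi 39.98 ytilt 0.001 F [-0.33  2.72  2.12] gap mm 13.8 q [-0.95  0.41  1.91  0.96  0.83 -0.36]
scene8 0.035 156 [ 0.4893 -0.3502  0.0449]
scene8 0.06 153 [ 0.4911 -0.3553  0.0481]
scene8 0.085 176 [ 0.4929 -0.3612  0.0512]
scene8 0.1 252 [ 0.4943 -0.3635  0.0527]
```

View pics/c_scene8.png

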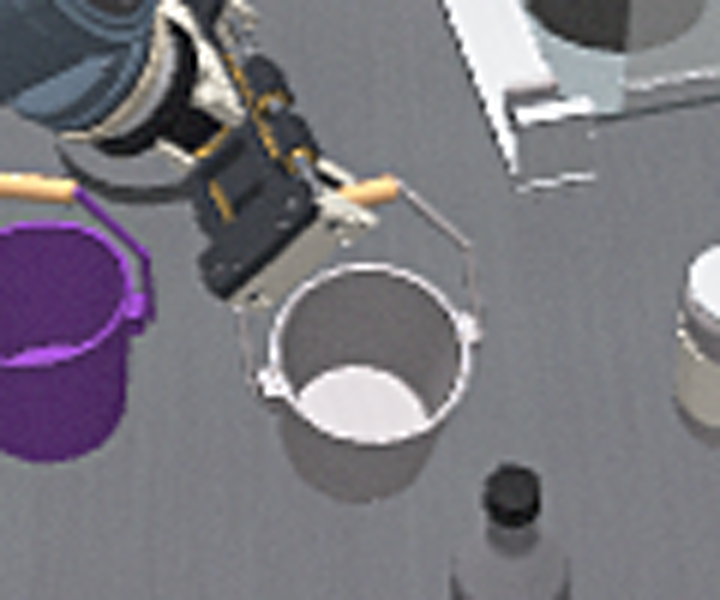

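The pail is tilting again by about 13°, because the roll doesn't slip in the pads. I'll turn the tool with the bail instead, keeping the hinge over the foot, then re-grip.

```bash
cat > arc.py <<'E'
from h import *
s,p,M=state(); g=p+.0653*M[:,2]
yw=np.radians(17); e=np.array([np.cos(yw),np.sin(yw),0]); n=np.array([-e[1],e[0],0]); Z=np.array([0,0,1])
def arc(F,H0,th0,th1,r,N,lead):
    F=np.array(F);H0=np.array(H0)
    for k in range(1,N+1):
        f=k/N; th=np.radians(th0+(th1-th0)*f); H=H0+(F-H0)*min(1,f*lead)
        T=R.from_rotvec(e*np.radians(th0-th0*0-(th0+(th1-th0)*f))).as_matrix()  # + about e as th falls
        G=H+r*(np.sin(th)*n+np.cos(th)*Z); Mt=T@M
        t=G-.0653*Mt[:,2]
        print((100*M.T@(t-p)).round(2),R.from_matrix(M.T@Mt).as_rotvec().round(3),"G",G.round(3))
E
python3 - <<'E'
from arc import *
b=.095
th=np.degrees(np.arctan2(.0423,.09)); H0=g-b*(np.sin(np.radians(th))*n+np.cos(np.radians(th))*Z)
print(th,H0)
arc([.488,-.346,.0875],H0,th,0,b,8,1.6)
E
```

```text
25.173524524530166 [ 0.49244058 -0.35956218  0.0938781 ]
[ 0.04  0.47 -0.06] [0.042 0.    0.035] G [ 0.481 -0.323  0.181]
[ 0.06  0.94 -0.09] [0.084 0.    0.071] G [ 0.482 -0.325  0.181]
[ 0.05  1.43 -0.08] [0.126 0.    0.106] G [ 0.482 -0.327  0.181]
[ 0.01  1.92 -0.05] [0.168 0.    0.141] G [ 0.483 -0.329  0.181]
[-0.06  2.41  0.02] [0.21  0.    0.176] G [ 0.483 -0.331  0.181]
[-0.06  3.19  0.03] [0.253 0.    0.212] G [ 0.485 -0.336  0.182]
[-0.1   3.97  0.07] [0.295 0.    0.247] G [ 0.486 -0.341  0.182]
[-0.16  4.74  0.14] [0.337 0.    0.282] G [ 0.488 -0.346  0.182]
```

```bash
python3 -m inch '[[1,[0.04,0.47,-0.06],[0.042,0,0.035]],[1,[0.06,0.94,-0.09],[0.084,0,0.071]],[1,[0.05,1.43,-0.08],[0.126,0,0.106]],[1,[0.01,1.92,-0.05],[0.168,0,0.141]],[1,[-0.06,2.41,0.02],[0.21,0,0.176]],[1,[-0.06,2.41,0.02],[0.21,0,0.176]]]' 12
python3 -c "
from h import *
where(); look('9')"
```

```text
clock: 7.42
eef_pos: [0.4476, -0.3566, 0.23]
ee_rot: [-0.177, 0.927, 0.092, 0.317]
wrist_force: [-2.3, 2.5, 9.3]
finger_gap: 0.146
t 7.42 G [ 0.4838 -0.3314  0.1819] yaw 17.03 phi 42.54 ytilt -0.27 F [-2.32  2.51  9.29] gap mm 13.6 q [-0.99  0.51  1.76  0.86  1.09 -0.12]
scene9 0.035 177 [ 0.4898 -0.3524  0.0441]
scene9 0.06 140 [ 0.4917 -0.3589  0.0483]
scene9 0.085 139 [ 0.4947 -0.3667  0.0517]
scene9 0.1 177 [ 0.495  -0.3685  0.0532]
```

View pics/c_scene9.png

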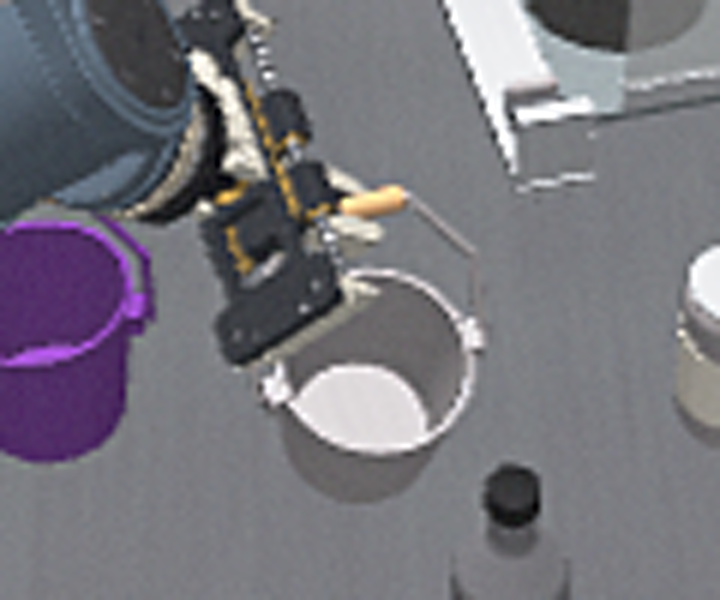

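The forces balance like a rod in compression: the bail was pushing down at an angle, so the hand is too low. Pulling up instead will put the bail in tension and right the pail. I'll get the up and n directions in tool axes.

```bash
python3 -c "
from arc import *
print('up per cm',M.T@Z,'n',M.T@n)"
```

```text
up per cm [ 0.61961552 -0.27002469 -0.73699611] n [-0.17334161 -0.96285325  0.20704179]
```

```bash
python3 -m inch '[[1,[0.12,-0.05,-0.15],[0,0,0]],[1,[0.25,-0.11,-0.3],[0,0,0]],[1,[0.37,-0.16,-0.44],[0,0,0]],[1,[0.5,-0.22,-0.59],[0,0,0]],[1,[0.5,-0.22,-0.59],[0,0,0]]]' 6
python3 -c "
from h import *
where(); look('10')"
```

```text
clock: 8.1
eef_pos: [0.4472, -0.3561, 0.2375]
ee_rot: [-0.177, 0.928, 0.092, 0.316]
wrist_force: [0.3, 0.3, -5.5]
finger_gap: 0.144
t 8.1 G [ 0.4834 -0.331   0.1893] yaw 17.02 phi 42.44 ytilt -0.27 F [ 0.32  0.32 -5.49] gap mm 13.4 q [-0.99  0.5   1.75  0.86  1.1  -0.1 ]
scene10 0.035 155 [ 0.4815 -0.3287  0.0452]
scene10 0.06 125 [ 0.4829 -0.3319  0.0478]
scene10 0.085 139 [ 0.4839 -0.335   0.0509]
scene10 0.1 186 [ 0.4861 -0.3361  0.0523]
```

View pics/c_scene10.png

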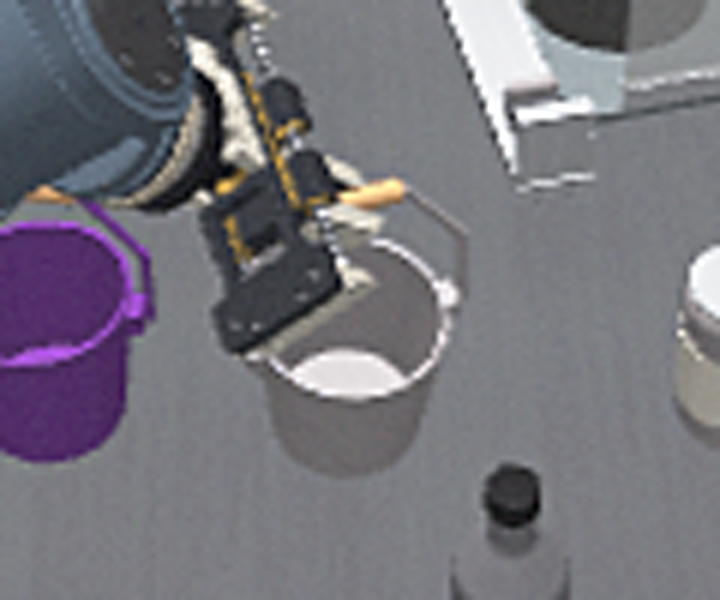

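The pail is now off the table and hanging nearly upright: 5.5 N load, bail about 2°, roll at (375,192) and ear at (447,292) in the crop. I'll lift further with a firmer grip.

```bash
python3 -m inch '[[1,[0.6,-0.27,-0.74],[0,0,0]],[1,[1.4,-0.6,-1.65],[0,0,0]],[1,[2.3,-1,-2.75],[0,0,0]],[1,[3.2,-1.4,-3.8],[0,0,0]],[1,[4.1,-1.8,-4.9],[0,0,0]],[1,[4.7,-2.05,-5.6],[0,0,0]],[1,[5,-2.16,-5.9],[0,0,0]],[1,[5,-2.16,-5.9],[0,0,0]]]' 12
python3 -c "
from h import *
where(); look('11'); plan([.484,-.32,.268],15,40)"
```

```text
clock: 9.15
eef_pos: [0.4477, -0.3561, 0.3178]
ee_rot: [-0.177, 0.928, 0.092, 0.316]
wrist_force: [-0.3, 0.4, -4.9]
finger_gap: 0.146
t 9.15 G [ 0.4838 -0.3309  0.2696] yaw 17.02 phi 42.45 ytilt -0.27 F [-0.32  0.36 -4.9 ] gap mm 13.6 q [-0.99  0.39  1.69  0.8   1.22  0.04]
scene11 0.035 0 [ 0.49 -0.35  0.05]
scene11 0.06 0 [ 0.49 -0.35  0.05]
scene11 0.085 58 [ 0.4806 -0.3307  0.0394]
scene11 0.1 187 [ 0.4819 -0.3304  0.0423]
shift cm [-0.14 -2.45  0.7 ] turn [-0.232  0.005 -0.149] TCP tgt [ 0.4435 -0.3309  0.318 ]
```

View pics/scene11.png

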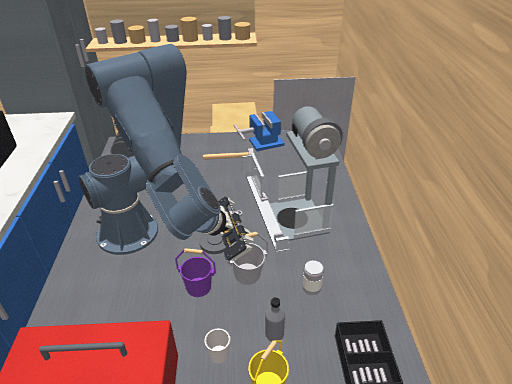

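The pail hangs upright, about 85 mm up (at (249,262)). I'll turn the tool upright about the roll with a lighter grip, then carry.

```bash
python3 -m inch '[[1,[0,-0.3,0.09],[-0.03,0,-0.02]],[1,[0,-0.6,0.17],[-0.06,0,-0.04]],[1,[-0.05,-0.9,0.26],[-0.09,0,-0.06]],[1,[-0.07,-1.2,0.35],[-0.12,0,-0.075]],[1,[-0.09,-1.5,0.44],[-0.15,0,-0.095]],[1,[-0.1,-1.85,0.53],[-0.18,0.003,-0.11]],[1,[-0.12,-2.15,0.62],[-0.21,0.004,-0.13]],[1,[-0.14,-2.45,0.7],[-0.232,0.005,-0.149]]]' 8
python3 -c "
from h import *
where(); snap('12','scene','wrist'); plan([.504,.003,.268],10.5,40)"
```

```text
clock: 10.2
eef_pos: [0.4435, -0.3306, 0.3184]
ee_rot: [-0.044, 0.932, 0.123, 0.339]
wrist_force: [0.3, -0.3, -4.8]
finger_gap: 0.147
t 10.2 G [ 0.484  -0.3198  0.2684] yaw 15.01 phi 40.0 ytilt 0.002 F [ 0.27 -0.27 -4.82] gap mm 13.7 q [-0.94  0.27  1.85  0.84  0.93 -0.12]
shift cm [  7.89 -30.96   6.63] turn [-0.05   0.     0.061] TCP tgt [ 0.4627 -0.0046  0.318 ]
```

View pics/wrist12.png

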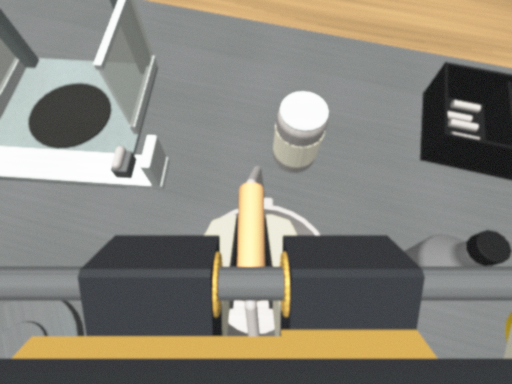

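View pics/scene12.png

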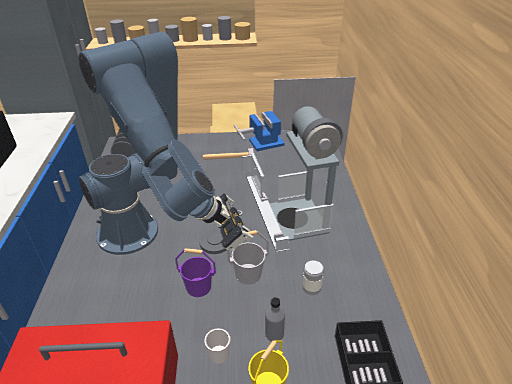

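The bail hangs under the roll, with the pail upright. Now carry to a point in front of the bay.

```bash
python3 -m inch '[[1,[0.15,-0.6,0.13],[0,0,0]],[1,[0.5,-1.9,0.4],[-0.005,0,0.006]],[1,[1,-3.8,0.8],[-0.01,0,0.01]],[1,[1.6,-6.2,1.3],[-0.015,0,0.015]],[1,[2.2,-8.8,1.9],[-0.02,0,0.02]],[1,[2.9,-11.4,2.4],[-0.02,0,0.024]],[1,[3.55,-14,3],[-0.025,0,0.03]],[1,[4.2,-16.6,3.55],[-0.03,0,0.035]]]' 12
python3 -c "
from h import *
where(); plan([.504,.003,.268],10.5,40)"
```

```text
clock: 11.3
eef_pos: [0.4533, -0.1543, 0.3182]
ee_rot: [-0.037, 0.934, 0.101, 0.34]
wrist_force: [0.0, -0.5, -4.5]
finger_gap: 0.146
t 11.3 G [ 0.4943 -0.1453  0.2681] yaw 12.37 phi 40.01 ytilt 0.0 F [ 0.04 -0.47 -4.49] gap mm 13.6 q [-0.62  0.07  2.09  0.88  0.67  0.11]
shift cm [  3.15 -14.41   2.66] turn [-0.021 -0.     0.025] TCP tgt [ 0.4627 -0.0046  0.318 ]
```

```bash
python3 -m inch '[[1,[0.55,-2.5,0.46],[-0.005,0,0.005]],[1,[1.1,-5,0.92],[-0.01,0,0.01]],[1,[1.65,-7.5,1.38],[-0.015,0,0.015]],[1,[2.2,-10,1.85],[-0.02,0,0.02]],[1,[2.65,-12,2.2],[-0.021,0,0.025]],[1,[2.95,-13.5,2.5],[-0.021,0,0.025]],[1,[3.1,-14.2,2.62],[-0.021,0,0.025]],[1,[3.15,-14.41,2.66],[-0.021,0,0.025]]]' 12
python3 -c "
from h import *
where(); snap('13','scene','wrist','side')
im,W=cloud('scene13'); c=im[130:270,200:350]; cv2.imwrite('pics/c13.png',cv2.resize(c[:,:,::-1],None,fx=5,fy=4.2,interpolation=cv2.INTER_CUBIC))"
```

```text
clock: 12.3
eef_pos: [0.4628, -0.0061, 0.3179]
ee_rot: [-0.031, 0.936, 0.086, 0.341]
wrist_force: [-0.9, 0.1, -4.8]
finger_gap: 0.143
t 12.3 G [0.504  0.0015 0.2679] yaw 10.54 phi 40.0 ytilt 0.0 F [-0.89  0.11 -4.81] gap mm 13.3 q [-0.22 -0.    2.17  0.7   0.4   0.6 ]
```

View pics/wrist13.png

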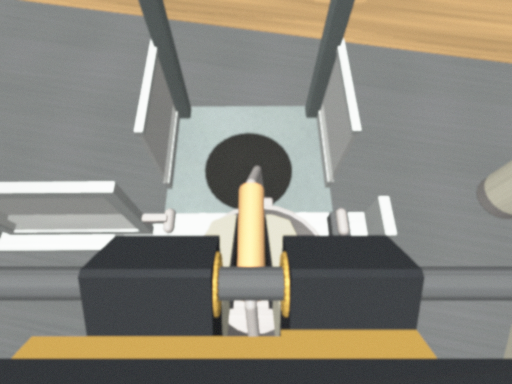

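View pics/c13.png

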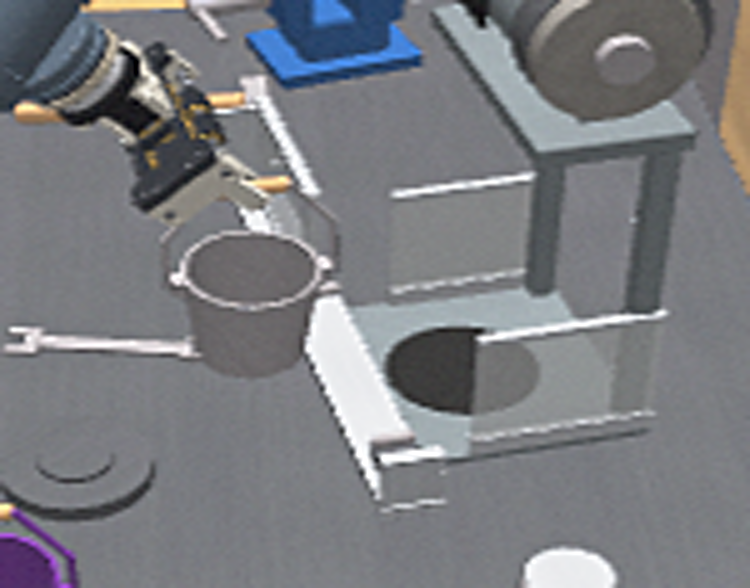

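View pics/side13.png

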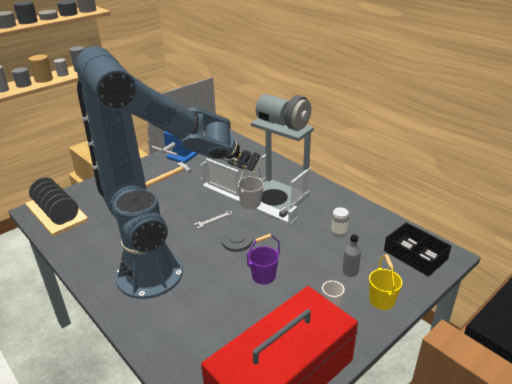

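The wrist view shows the pad centred at (249,170), in line with the roll, with the bay's posts and the guard clear on both sides. I'll re-measure the pad, and the pail relative to the hand.

```bash
python3 - <<'E'
from h import *
from scipy.optimize import least_squares
im,W=cloud("wrist13"); _,_,K,E=load("wrist13"); I=im.astype(int)
m=np.zeros(im.shape[:2],np.uint8); m[125:215,195:300]=1
m&=(I.max(-1)<60).astype(np.uint8)
n,l,st,c=cv2.connectedComponentsWithStats(m); k=1+np.argmax(st[1:,4]); v,u=np.nonzero(l==k)
h=cv2.convexHull(np.stack([u,v],1).astype(np.int32)); el=cv2.fitEllipse(h); print(el,st[k])
C0=-E[:3,:3].T@E[:3,3]; 
pts=[]
for (x,y) in h[:,0]:
    r=E[:3,:3].T@np.array([(x-K[0,2])/K[0,0],-(y-K[1,2])/K[1,1],-1]); pts.append(C0+r*(.011-C0[2])/r[2])
pts=np.array(pts); f=lambda q,pp:np.hypot(pp[:,0]-q[0],pp[:,1]-q[1])-.065
r=least_squares(f,[.68,.036],args=(pts,),loss="soft_l1",f_scale=.003); print("pad wrist",r.x,np.abs(r.fun).mean())
print("depth z",np.median(W[l==k],0))
im,W=cloud("scene13");I=im.astype(int)
m=(abs(W[...,0]-.504)<.08)&(abs(W[...,1]-.0)<.08)&(W[...,2]>.07)&(W[...,2]<.22)&(I.max(-1)-I.min(-1)<25)
G=W[m];print("lowest",np.percentile(G[:,2],[0,1,5]))
f=lambda q,pp:np.hypot(pp[:,0]-q[0],pp[:,1]-q[1])-q[2]
for lo in (.11,.13,.15,.165,.18):
    s=G[abs(G[:,2]-lo)<.01]; rr=least_squares(f,[.5,.0,.05],args=(s,),loss="soft_l1",f_scale=.003);print(lo,len(s),rr.x.round(4))
E
```

```text
((219.5, 192.5), (1.3098583221435547, 7.634413719177246), 157.5) [219 192   3   5   6]
pad wrist [0.67045799 0.01557612] 0.0006396239649124058
depth z [0.63571171 0.07067563 0.00960944]
lowest [0.07895859 0.08595743 0.0970044 ]
0.11 113 [ 0.5049 -0.0045  0.0453]
0.13 151 [ 0.5046 -0.0065  0.0469]
0.15 183 [ 0.506  -0.0077  0.049 ]
0.165 212 [ 0.5066 -0.0082  0.0506]
0.18 220 [ 0.5065 -0.0094  0.0529]
```

```bash
python3 - <<'E'
from h import *
from scipy.optimize import least_squares
im,W=cloud("wrist13"); _,_,K,E=load("wrist13"); I=im.astype(int)
print(I[160,230],I[185,220],I[150,270])
m=np.zeros(im.shape[:2],np.uint8); m[125:215,195:300]=1
m&=(I.max(-1)<90).astype(np.uint8)
n,l,st,c=cv2.connectedComponentsWithStats(m); k=1+np.argmax(st[1:,4]); v,u=np.nonzero(l==k)
h=cv2.convexHull(np.stack([u,v],1).astype(np.int32)); print(cv2.fitEllipse(h),st[k])
C0=-E[:3,:3].T@E[:3,3]; pts=[]
for (x,y) in h[:,0]:
    if y>195: continue
    r=E[:3,:3].T@np.array([(x-K[0,2])/K[0,0],-(y-K[1,2])/K[1,1],-1]); pts.append(C0+r*(.011-C0[2])/r[2])
pts=np.array(pts); f=lambda q,pp:np.hypot(pp[:,0]-q[0],pp[:,1]-q[1])-.065
r=least_squares(f,[.68,.036],args=(pts,),loss="soft_l1",f_scale=.003); print("pad wrist",r.x,np.abs(r.fun).mean(),len(pts))
print("depth z",np.median(W[l==k],0))
E
```

```text
[64 62 60] [62 62 57] [62 63 62]
((248.1017303466797, 171.28294372558594), (74.90267944335938, 84.78579711914062), 88.7691879272461) [ 206  134   85   74 4048]
pad wrist [0.68028709 0.03838322] 0.0014484340511329193 30
depth z [nan nan nan]
```

```bash
python3 -c "
from h import *
where();plan([.60,.024,.238],10.5,40);plan([.676,.041,.235],10.5,40)"
```

```text
t 12.45 G [0.5043 0.0007 0.2679] yaw 10.48 phi 40.0 ytilt 0.001 F [-0.63 -0.08 -4.69] gap mm 13.6 q [-0.22 -0.    2.17  0.7   0.4   0.59]
shift cm [ 5.61 -0.55  8.61] turn [0.001 0.    0.   ] TCP tgt [0.5587 0.0164 0.288 ]
shift cm [11.38 -0.84 13.84] turn [0.001 0.    0.   ] TCP tgt [0.6347 0.0334 0.285 ]
```

```bash
python3 -m inch '[[1,[0.4,0,0.6],[0,0,0]],[1,[1.3,-0.1,2],[0,0,0]],[1,[2.6,-0.25,4],[0,0,0]],[1,[4,-0.4,6.2],[0,0,0]],[1,[5.6,-0.55,8.4],[0,0,0]],[1,[7.2,-0.65,10],[0,0,0]],[1,[8.5,-0.75,11.2],[0,0,0]],[1,[9.2,-0.8,11.8],[0,0,0]]]' 12
python3 -c "
from h import *
where(); snap('14','scene','side')
im,W=cloud('scene14'); c=im[130:270,200:350]; cv2.imwrite('pics/c14.png',cv2.resize(c[:,:,::-1],None,fx=5,fy=4.2,interpolation=cv2.INTER_CUBIC));plan([.676,.041,.232],10.5,40)"
```

```text
clock: 13.45
eef_pos: [0.6065, 0.0277, 0.286]
ee_rot: [-0.031, 0.936, 0.086, 0.34]
wrist_force: [-0.3, 0.2, -4.8]
finger_gap: 0.145
t 13.45 G [0.6477 0.0353 0.236 ] yaw 10.47 phi 39.97 ytilt 0.0 F [-0.3   0.23 -4.78] gap mm 13.5 q [-0.09  0.31  1.88  0.58  0.32  0.81]
shift cm [ 1.96 -0.04  2.2 ] turn [0.001 0.    0.   ] TCP tgt [0.6347 0.0334 0.282 ]
```

View pics/c14.png

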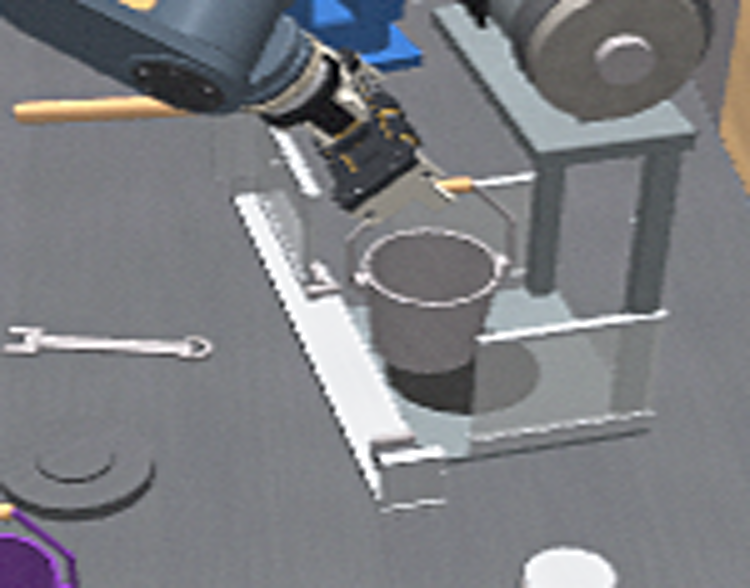

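View pics/side14.png

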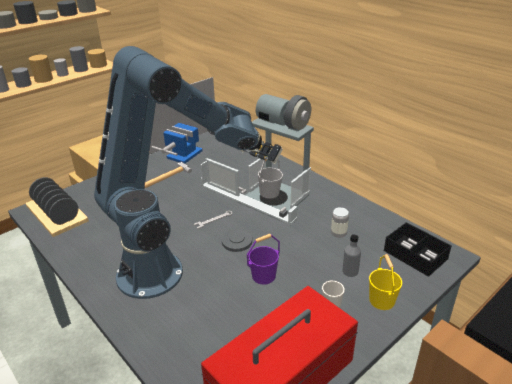

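The pail (crop (430,300)) is inside the bay mouth, above the pad's front and clear of panels, posts and head. Next it goes over the centre, then down.

```bash
python3 -m inch '[[1,[0.4,0,0.45],[0,0,0]],[1,[0.9,-0.02,1],[0,0,0]],[1,[1.5,-0.03,1.6],[0,0,0]],[1,[1.96,-0.04,2.2],[0,0,0]],[1,[1.96,-0.04,2.2],[0,0,0]],[1,[1.96,-0.04,2.2],[0,0,0]]]' 12
python3 - <<'E'
from h import *
from scipy.optimize import least_squares
where(); snap('15','scene')
im,W=cloud("scene15");I=im.astype(int)
c=im[130:270,200:350]; cv2.imwrite('pics/c15.png',cv2.resize(c[:,:,::-1],None,fx=5,fy=4.2,interpolation=cv2.INTER_CUBIC))
m=(abs(W[...,0]-.675)<.07)&(abs(W[...,1]-.03)<.07)&(W[...,2]>.05)&(W[...,2]<.18)&(I.max(-1)-I.min(-1)<25)
G=W[m]
f=lambda q,pp:np.hypot(pp[:,0]-q[0],pp[:,1]-q[1])-q[2]
for lo in (.07,.09,.11,.13,.145):
    s=G[abs(G[:,2]-lo)<.01]; rr=least_squares(f,[.675,.03,.05],args=(s,),loss="soft_l1",f_scale=.003);print(lo,len(s),rr.x.round(4))
E
```

```text
clock: 14.3
eef_pos: [0.6339, 0.0335, 0.2822]
ee_rot: [-0.031, 0.936, 0.086, 0.34]
wrist_force: [-0.6, 0.9, -4.8]
finger_gap: 0.147
t 14.3 G [0.6752 0.0411 0.2321] yaw 10.5 phi 39.97 ytilt 0.0 F [-0.6   0.85 -4.85] gap mm 13.7 q [-0.07  0.36  1.81  0.53  0.32  0.87]
0.07 70 [0.6744 0.0354 0.0448]
0.09 118 [0.6748 0.034  0.0466]
0.11 179 [0.6757 0.0329 0.0484]
0.13 192 [0.6766 0.0319 0.0513]
0.145 206 [0.6766 0.0307 0.0527]
```

View pics/c15.png

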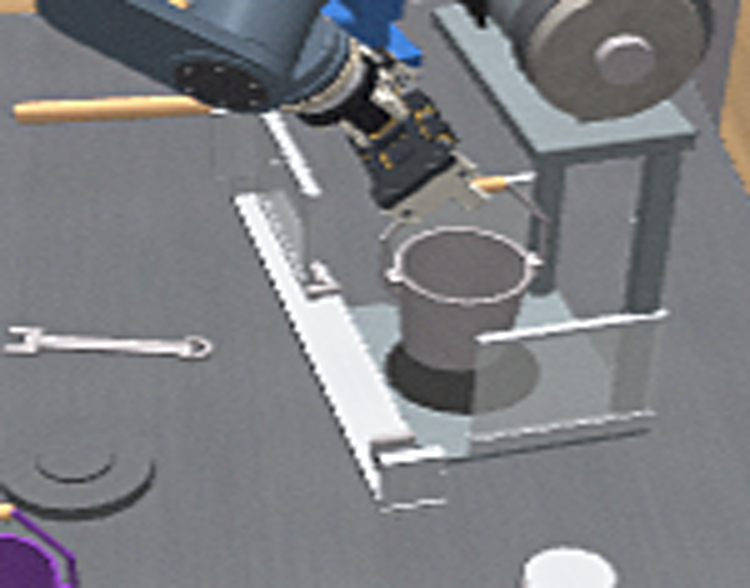

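```bash
python3 -m inch '[[1,[0,0,0.65],[0,0,0]],[1,[-0.4,0,1.15],[0,0,0]],[1,[-0.8,0,1.6],[0,0,0]],[1,[-1.2,0,2.05],[0,0,0]],[1,[-1.55,0,2.47],[0,0,0]],[1,[-1.75,0,2.7],[0,0,0]],[1,[-1.88,0,2.86],[0,0,0]],[1,[-1.88,0,2.86],[0,0,0]]]' 12
python3 -c "
from h import *
where()"
```

```text
clock: 15.35
eef_pos: [0.6381, 0.0341, 0.2484]
ee_rot: [-0.031, 0.936, 0.086, 0.341]
wrist_force: [0.4, -1.8, -5.9]
finger_gap: 0.146
t 15.35 G [0.6794 0.0418 0.1984] yaw 10.49 phi 40.0 ytilt 0.001 F [ 0.38 -1.78 -5.91] gap mm 13.6 q [-0.07  0.42  1.83  0.66  0.26  0.73]
```

```bash
python3 -m inch '[[1,[-0.07,0,0.08],[0,0,0]],[1,[-0.13,0,0.15],[0,0,0]],[1,[-0.13,0,0.15],[0,0,0]]]' 12
python3 -m inch '[[1,[-0.07,0,0.08],[0,0,0]],[1,[-0.13,0,0.15],[0,0,0]],[1,[-0.13,0,0.15],[0,0,0]]]' 12
python3 -c "
from h import *
where()"
```

```text
clock: 15.72
eef_pos: [0.6383, 0.0342, 0.247]
ee_rot: [-0.031, 0.936, 0.086, 0.341]
wrist_force: [-1.4, 1.2, 0.6]
finger_gap: 0.148
clock: 16.1
eef_pos: [0.639, 0.0339, 0.2464]
ee_rot: [-0.03, 0.935, 0.086, 0.343]
wrist_force: [-4.0, 0.5, 9.5]
finger_gap: 0.146
t 16.1 G [0.6805 0.0414 0.1965] yaw 10.45 phi 40.24 ytilt 0.002 F [-3.97  0.52  9.49] gap mm 13.6 q [-0.07  0.42  1.83  0.68  0.25  0.71]
```

It has touched down and is now pressing 9.5 N. I'll ease up 2 mm, look, then let go.

```bash
python3 -m inch '[[1,[0.12,0,-0.14],[0,0,0]],[1,[0.15,0,-0.18],[0,0,0]],[1,[0.15,0,-0.18],[0,0,0]]]' 6
python3 - <<'E'
from h import *
from scipy.optimize import least_squares
where(); snap('16','scene')
im,W=cloud("scene16");I=im.astype(int)
c=im[130:270,200:350]; cv2.imwrite('pics/c16.png',cv2.resize(c[:,:,::-1],None,fx=5,fy=4.2,interpolation=cv2.INTER_CUBIC))
m=(abs(W[...,0]-.675)<.075)&(abs(W[...,1]-.03)<.075)&(W[...,2]>.02)&(W[...,2]<.13)&(I.max(-1)-I.min(-1)<25)
G=W[m]
f=lambda q,pp:np.hypot(pp[:,0]-q[0],pp[:,1]-q[1])-q[2]
for lo in (.04,.06,.08,.095,.11):
    s=G[abs(G[:,2]-lo)<.01]; rr=least_squares(f,[.675,.03,.05],args=(s,),loss="soft_l1",f_scale=.003);print(lo,len(s),rr.x.round(4))
E
```

```text
clock: 16.48
eef_pos: [0.6378, 0.0341, 0.2464]
ee_rot: [-0.031, 0.936, 0.086, 0.34]
wrist_force: [0.1, -0.2, -3.2]
finger_gap: 0.146
t 16.48 G [0.6791 0.0417 0.1963] yaw 10.49 phi 39.95 ytilt 0.001 F [ 0.12 -0.23 -3.23] gap mm 13.6 q [-0.07  0.42  1.83  0.67  0.26  0.72]
0.04 76 [0.6801 0.0368 0.0456]
0.06 124 [0.6785 0.0368 0.0472]
0.08 143 [0.6796 0.0369 0.0494]
0.095 179 [0.6806 0.0363 0.0513]
0.11 195 [0.68   0.0364 0.053 ]
```

View pics/c16.png

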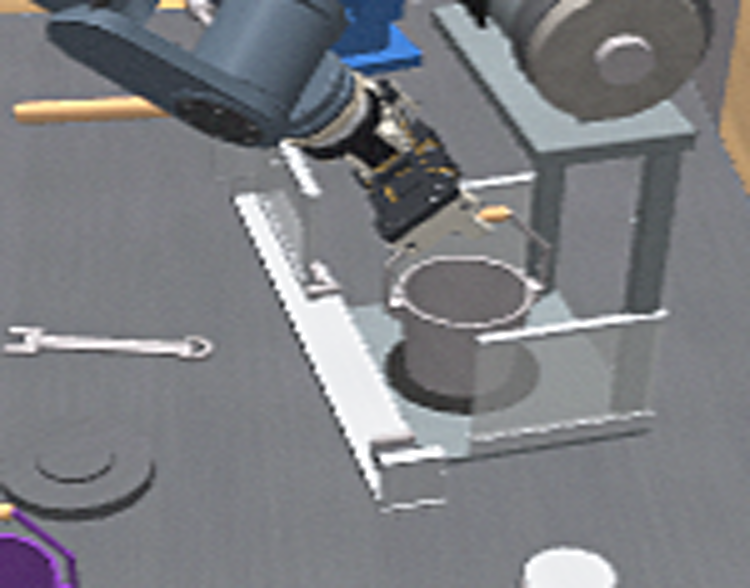

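The pail is flat and upright at (0.680, 0.037), and the pad is at (0.681, 0.037). I'll open the fingers and back out along the tool axis.

```bash
python3 -m inch '[[1,[-0.04,0,0.05],[0,0,0]],[0.6,[-0.04,0,0.05],[0,0,0]],[0.4,[-0.04,0,0.05],[0,0,0]],[0.2,[-0.04,0,0.05],[0,0,0]],[0.2,[-0.04,0,0.05],[0,0,0]]]' 10
python3 -c "
from h import *
where(); snap('17','wrist','scene')
im,W=cloud('scene17'); c=im[130:270,200:350]; cv2.imwrite('pics/c17.png',cv2.resize(c[:,:,::-1],None,fx=5,fy=4.2,interpolation=cv2.INTER_CUBIC))"
```

```text
clock: 17.15
eef_pos: [0.638, 0.0341, 0.2462]
ee_rot: [-0.031, 0.936, 0.086, 0.341]
wrist_force: [-0.6, 0.7, -0.6]
finger_gap: 0.396
t 17.15 G [0.6793 0.0417 0.1961] yaw 10.49 phi 40.0 ytilt 0.001 F [-0.64  0.74 -0.63] gap mm 36.8 q [-0.07  0.42  1.83  0.67  0.26  0.72]
```

View pics/wrist17.png

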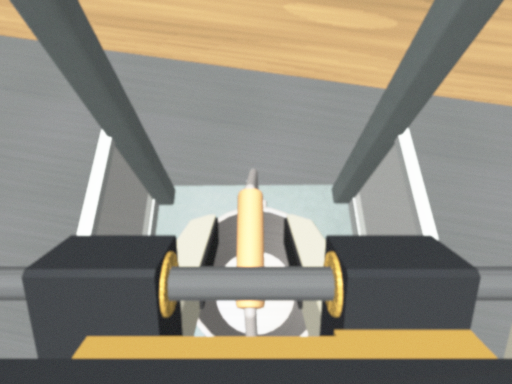

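View pics/c17.png

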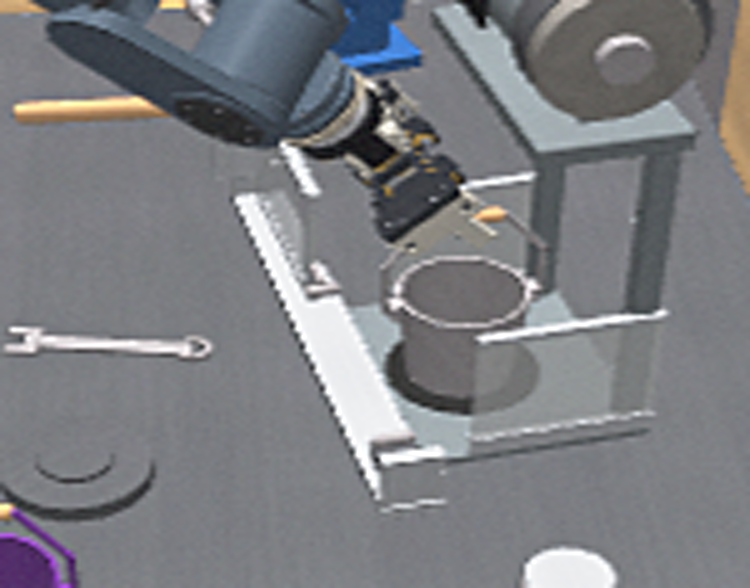

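The pail is released: the roll sits at (250,245) between fingers opened to 37 mm, clear on both sides. I'll withdraw backward and upward.

```bash
python3 -m inch '[[0.2,[0,0,-1],[0,0,0]],[0.2,[0,0,-2.5],[0,0,0]],[0.2,[0,0,-4.5],[0,0,0]],[0.2,[0,0,-7],[0,0,0]],[0.2,[0,0,-10],[0,0,0]],[0.2,[-1,0,-13],[0,0,0]],[0,[-2,0,-15],[0,0,0]],[0,[-2,0,-15],[0,0,0]]]' 10
python3 -c "
from h import *
where(); snap('18','wrist','scene'); plan([.50,.325,.24],10.5,15)
im,W=cloud('scene18'); c=im[130:270,200:350]; cv2.imwrite('pics/c18.png',cv2.resize(c[:,:,::-1],None,fx=5,fy=4.2,interpolation=cv2.INTER_CUBIC))"
```

```text
clock: 18.25
eef_pos: [0.5272, 0.0136, 0.3497]
ee_rot: [-0.031, 0.935, 0.086, 0.342]
wrist_force: [0.3, -0.1, -0.3]
finger_gap: 0.494
t 18.25 G [0.5686 0.0212 0.2997] yaw 10.46 phi 40.12 ytilt 0.002 F [ 0.29 -0.09 -0.25] gap mm 46.0 q [-0.14  0.08  2.    0.49  0.44  0.87]
shift cm [ -1.99 -31.12   4.23] turn [ 0.001 -0.437  0.   ] TCP tgt [0.4834 0.3219 0.3031]
```

View pics/c18.png

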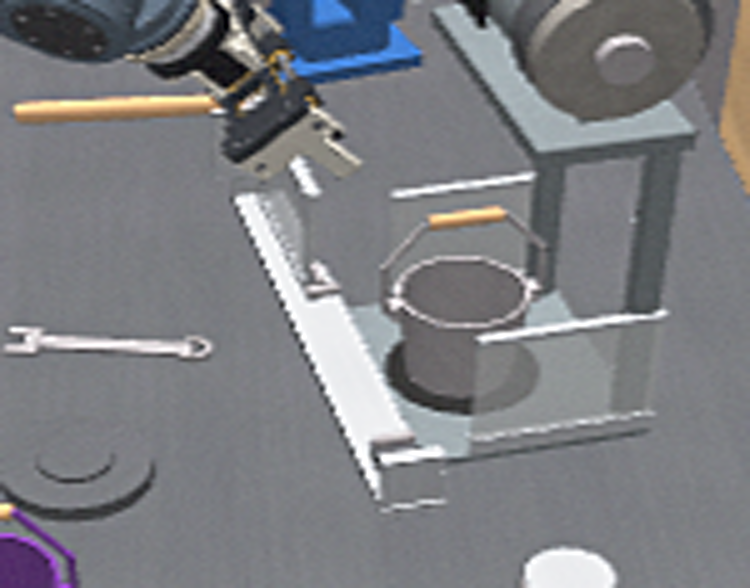

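View pics/wrist18.png

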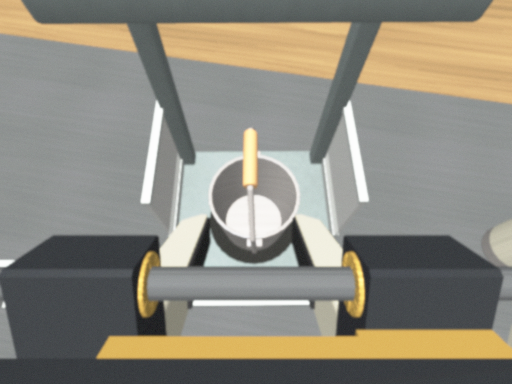

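The pail stands alone on the pad with the bail upright. Next is the tab: go above it and look.

```bash
python3 -m inch '[[0,[-0.3,-3,0.3],[0,-0.06,0]],[0,[-0.6,-7,0.6],[0,-0.13,0]],[0,[-1,-11.5,1],[0,-0.2,0]],[0,[-1.5,-16,1.5],[0,-0.28,0]],[0,[-2,-20.5,2],[0,-0.36,0]],[0,[-2,-25,2],[0,-0.437,0]],[0,[-2,-28.5,2],[0,-0.437,0]],[0,[-2,-31,2],[0,-0.437,0]]]' 10
python3 -m inch '[[0,[0,0,0],[0,0,0]]]'
python3 -c "
from h import *
where(); snap('19','wrist','scene'); where()"
```

```text
clock: 19.35
eef_pos: [0.4692, 0.3201, 0.3189]
ee_rot: [-0.011, 0.987, 0.091, 0.129]
wrist_force: [0.4, -0.1, 0.6]
finger_gap: 0.501
clock: 19.48
eef_pos: [0.4691, 0.3196, 0.319]
ee_rot: [-0.011, 0.987, 0.092, 0.129]
wrist_force: [-0.5, -0.5, 0.3]
finger_gap: 0.499
t 19.48 G [0.4856 0.3227 0.2559] yaw 10.62 phi 14.91 ytilt 0.001 F [-0.5  -0.5   0.29] gap mm 46.4 q [ 0.55  0.29  1.71 -0.12  0.9   2.  ]
t 19.57 G [0.4859 0.321  0.2561] yaw 10.52 phi 14.92 ytilt 0.001 F [ 0.07 -0.78  0.26] gap mm 46.4 q [ 0.54  0.29  1.71 -0.12  0.9   1.99]
```

View pics/wrist19.png

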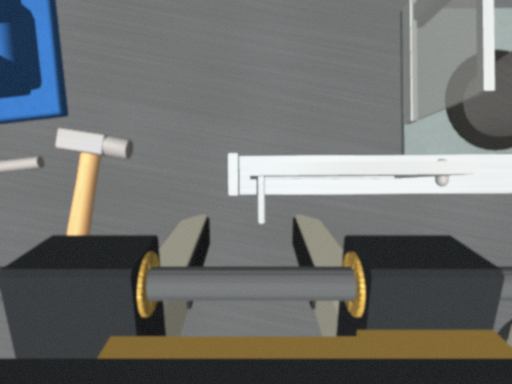

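View pics/scene19.png

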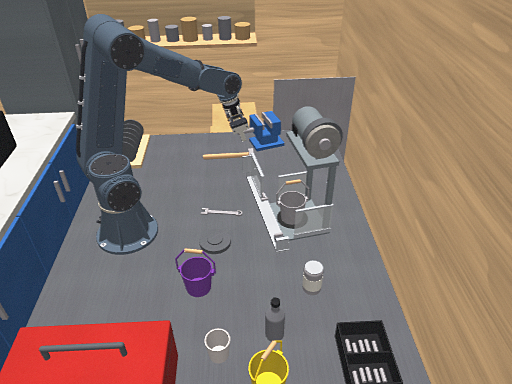

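The wrist view shows the tab edge-on from (262,180) to (262,222), sticking out from the guard frame, with the track's end stop at (233,175). The hammer is well clear at (85,160).

```bash
python3 - <<'E'
from h import *
im,W=cloud("wrist19"); _,_,K,E=load("wrist19"); C0=-E[:3,:3].T@E[:3,3]
for u,v in [(262,180),(262,200),(262,220)]:
    r=E[:3,:3].T@np.array([(u-K[0,2])/K[0,0],-(v-K[1,2])/K[1,1],-1]); print(u,v,"ray.147",(C0+r*(.147-C0[2])/r[2]).round(4),"depth",W[v,u].round(4))
P=W[178:224,258:267].reshape(-1,3);P=P[(P[:,2]>.12)&(P[:,2]<.17)]; print(len(P),P.mean(0),P.min(0),P.max(0))
s=cv2.resize(im[140:240,200:360][:,:,::-1],None,fx=5,fy=5,interpolation=cv2.INTER_CUBIC);cv2.imwrite("pics/c19.png",s)
plan([.492,.322,.25],10.5,15)
E
```

```text
262 180 ray.147 [0.523  0.3205 0.147 ] depth [0.5231 0.3204 0.1457]
262 200 ray.147 [0.5064 0.3173 0.147 ] depth [0.5063 0.3173 0.1455]
262 220 ray.147 [0.4898 0.3142 0.147 ] depth [0.4896 0.3141 0.1451]
315 [0.50596863 0.3180681  0.14529604] [0.48671772 0.31207539 0.14318533] [0.52510682 0.32406723 0.14747056]
shift cm [0.43 0.02 0.75] turn [0.001 0.001 0.001] TCP tgt [0.4754 0.3189 0.3131]
```

View pics/c19.png

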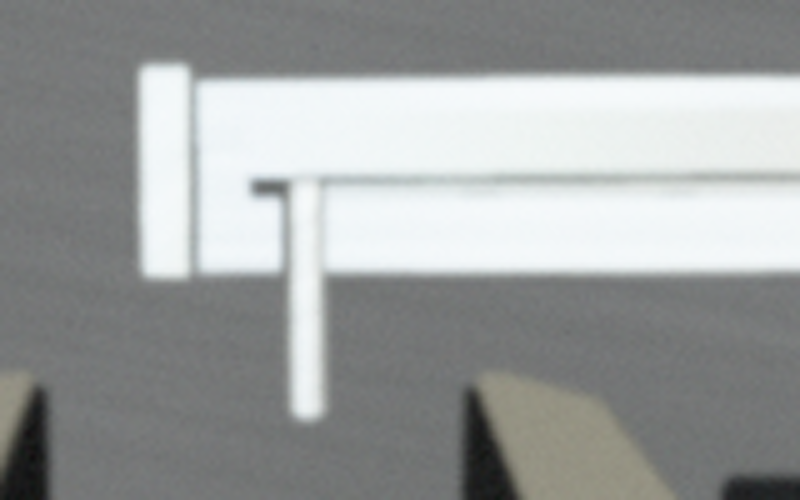

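```bash
python3 -c "
from h import *
plan([.497,.3158,.20],10.5,15);plan([.497,.3158,.118],10.5,15)"
```

```text
shift cm [-0.49  0.72  5.68] turn [0.001 0.001 0.001] TCP tgt [0.4804 0.3127 0.2631]
shift cm [-2.6   0.71 13.6 ] turn [0.001 0.001 0.001] TCP tgt [0.4804 0.3127 0.1811]
```

```bash
python3 -m inch '[[0,[-0.2,0.4,2.5],[0,0,0]],[0,[-0.5,0.7,5.7],[0,0,0]],[0,[-1.1,0.71,8],[0,0,0]],[0,[-1.7,0.71,10.2],[0,0,0]],[0,[-2.2,0.71,12.2],[0,0,0]],[0,[-2.6,0.71,13.6],[0,0,0]],[0,[-2.6,0.71,13.6],[0,0,0]]]' 10
python3 -c "
from h import *
where(); snap('20','wrist')"
```

```text
clock: 20.45
eef_pos: [0.4803, 0.3123, 0.1809]
ee_rot: [-0.011, 0.987, 0.09, 0.129]
wrist_force: [-0.7, 0.1, 0.9]
finger_gap: 0.502
t 20.45 G [0.4968 0.3152 0.1178] yaw 10.45 phi 14.87 ytilt 0.001 F [-0.68  0.11  0.86] gap mm 46.7 q [ 0.52  0.48  1.82 -0.15  0.6   2.03]
```

View pics/wrist20.png

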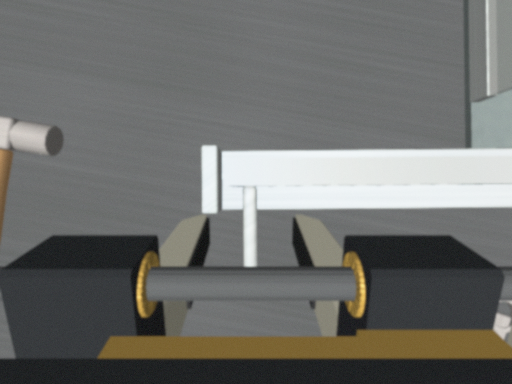

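The tab runs from (250,190) to (250,265), centred between the fingers. I'll grip it and start sliding.

```bash
python3 -m inch '[[1,[0,0,0],[0,0,0]],[1,[0,0,0],[0,0,0]],[1,[0,0,0],[0,0,0]],[1,[0,0.5,0],[0,0,0]],[1,[0,1.5,0],[0,0,0]],[1,[0,3,0],[0,0,0]],[1,[0,5,0],[0,0,0]],[1,[0,7,0],[0,0,0]]]' 20
python3 -c "
from h import *
where()"
```

```text
clock: 21.5
eef_pos: [0.4938, 0.2429, 0.1819]
ee_rot: [-0.012, 0.987, 0.091, 0.13]
wrist_force: [7.8, 3.1, -5.2]
finger_gap: 0.064
t 21.5 G [0.5105 0.246  0.1188] yaw 10.48 phi 15.05 ytilt 0.0 F [ 7.8   3.07 -5.23] gap mm 6.0 q [ 0.39  0.44  1.88 -0.1   0.56  1.86]
```

The side force is 8 N in x, so the track runs about 2° further round than I assumed. I'll add a small drift along x as I go.

```bash
python3 -m inch '[[1,[0.15,1.5,0.04],[0,0,0]],[1,[0.3,3.5,0.08],[0,0,0]],[1,[0.36,5.5,0.1],[0,0,0]],[1,[0.42,7.5,0.11],[0,0,0]],[1,[0.46,9,0.12],[0,0,0]],[1,[0.5,10,0.13],[0,0,0]]]' 20
python3 -c "
from h import *
where(); snap('21','wrist','scene')
im,W=cloud('scene21'); c=im[130:270,200:350]; cv2.imwrite('pics/c21.png',cv2.resize(c[:,:,::-1],None,fx=5,fy=4.2,interpolation=cv2.INTER_CUBIC))"
```

```text
clock: 22.25
eef_pos: [0.5141, 0.1449, 0.1817]
ee_rot: [-0.011, 0.988, 0.09, 0.127]
wrist_force: [-20.3, -0.9, 18.0]
finger_gap: 0.066
t 22.25 G [0.5303 0.1479 0.1185] yaw 10.45 phi 14.61 ytilt 0.001 F [-20.34  -0.86  18.01] gap mm 6.2 q [ 0.19  0.42  1.92 -0.    0.54  1.58]
```

View pics/c21.png

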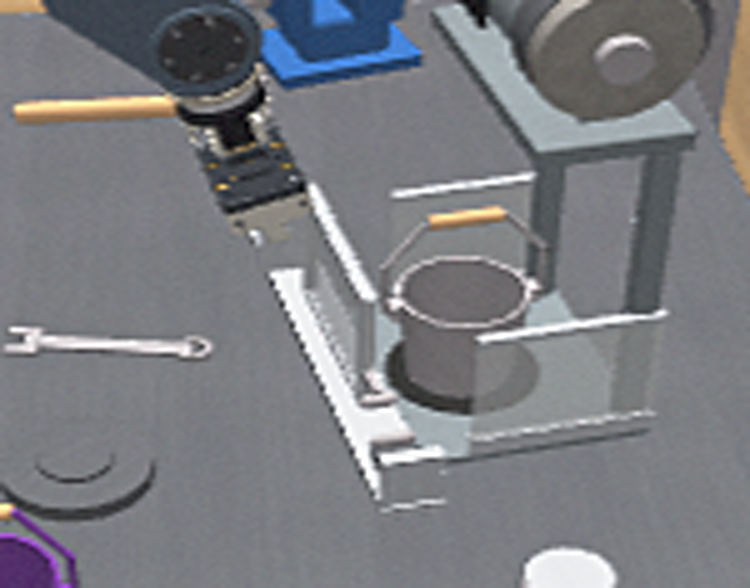

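View pics/wrist21.png

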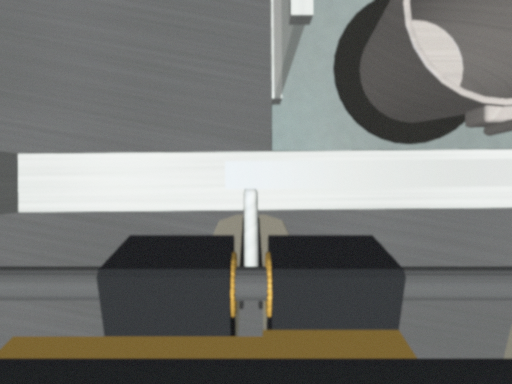

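I over-corrected (−20 N), so I'll take 3.5 mm of that back while sliding on. About 60 mm remains.

```bash
python3 -m inch '[[1,[-0.2,0.3,-0.05],[0,0,0]],[1,[-0.34,1,-0.09],[0,0,0]],[1,[-0.34,2,-0.09],[0,0,0]],[1,[-0.34,3,-0.09],[0,0,0]],[1,[-0.34,3.8,-0.09],[0,0,0]]]' 20
python3 -c "
from h import *
where()"
```

```text
clock: 22.98
eef_pos: [0.5204, 0.1085, 0.1817]
ee_rot: [-0.012, 0.987, 0.09, 0.13]
wrist_force: [7.4, 21.1, -9.8]
finger_gap: 0.065
t 22.98 G [0.5371 0.1117 0.1187] yaw 10.44 phi 15.05 ytilt -0.001 F [ 7.44 21.08 -9.8 ] gap mm 6.0 q [0.11 0.41 1.94 0.04 0.53 1.47]
```

```bash
python3 -m inch '[[1,[0.08,0,0.02],[0,0,0]],[1,[0.1,0.3,0.03],[0,0,0]],[1,[0.1,0.3,0.03],[0,0,0]]]' 20
python3 -c "
from h import *
where(); snap('22','wrist','scene')
im,W=cloud('scene22'); c=im[130:270,200:350]; cv2.imwrite('pics/c22.png',cv2.resize(c[:,:,::-1],None,fx=5,fy=4.2,interpolation=cv2.INTER_CUBIC))"
```

```text
clock: 23.35
eef_pos: [0.5211, 0.1058, 0.1817]
ee_rot: [-0.012, 0.987, 0.091, 0.129]
wrist_force: [-1.2, 6.8, -0.5]
finger_gap: 0.065
t 23.35 G [0.5377 0.1089 0.1186] yaw 10.49 phi 14.92 ytilt 0.0 F [-1.16  6.77 -0.48] gap mm 6.0 q [0.11 0.41 1.93 0.04 0.53 1.46]
```

View pics/c22.png

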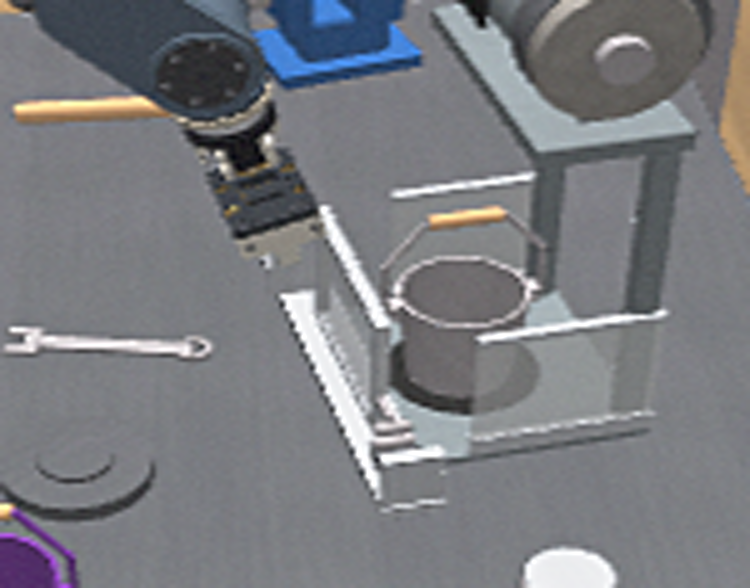

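View pics/wrist22.png

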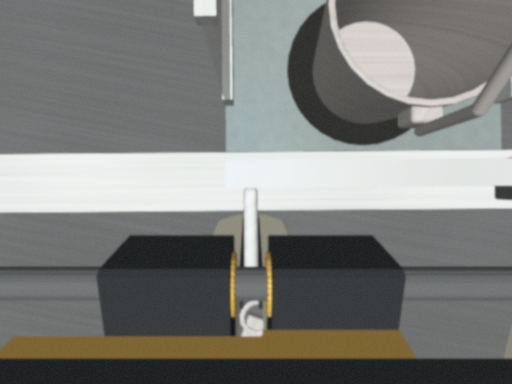

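Side forces are now near zero. The striker is just at the catch (crop (390,415)), with about 20 mm left. I'll push through.

```bash
python3 -m inch '[[1,[0,0.4,0],[0,0,0]],[1,[0,0.8,0],[0,0,0]],[1,[0,1.2,0],[0,0,0]],[1,[0,1.6,0],[0,0,0]],[1,[0,1.9,0],[0,0,0]],[1,[0,1.9,0],[0,0,0]]]' 20
python3 -c "
from h import *
where()"
```

```text
clock: 24.2
eef_pos: [0.5241, 0.09, 0.1818]
ee_rot: [-0.014, 0.987, 0.091, 0.129]
wrist_force: [-3.4, 39.6, 0.4]
finger_gap: 0.143
t 24.2 G [0.5406 0.0933 0.1187] yaw 10.53 phi 14.92 ytilt -0.004 F [-3.45 39.56  0.44] gap mm 13.3 q [0.07 0.41 1.93 0.06 0.54 1.41]
```

Force is up to 40 N and the fingers have been pushed open to 13 mm. I'll back off 5 mm, grip harder and look.

```bash
python3 -m inch '[[1,[0,-0.5,0],[0,0,0]],[1,[0,-0.5,0],[0,0,0]],[1,[0,-0.5,0],[0,0,0]]]' 40
python3 -c "
from h import *
where(); snap('23','wrist','scene')
im,W=cloud('scene23'); c=im[180:270,240:340]; cv2.imwrite('pics/c23.png',cv2.resize(c[:,:,::-1],None,fx=7,fy=6,interpolation=cv2.INTER_CUBIC))"
```

```text
clock: 24.58
eef_pos: [0.5235, 0.0937, 0.1817]
ee_rot: [-0.013, 0.987, 0.091, 0.129]
wrist_force: [-2.1, 24.2, -0.5]
finger_gap: 0.06
t 24.57 G [0.54   0.0969 0.1186] yaw 10.54 phi 14.93 ytilt -0.002 F [-2.1  24.21 -0.47] gap mm 5.6 q [0.08 0.41 1.93 0.06 0.54 1.42]
```

View pics/c23.png

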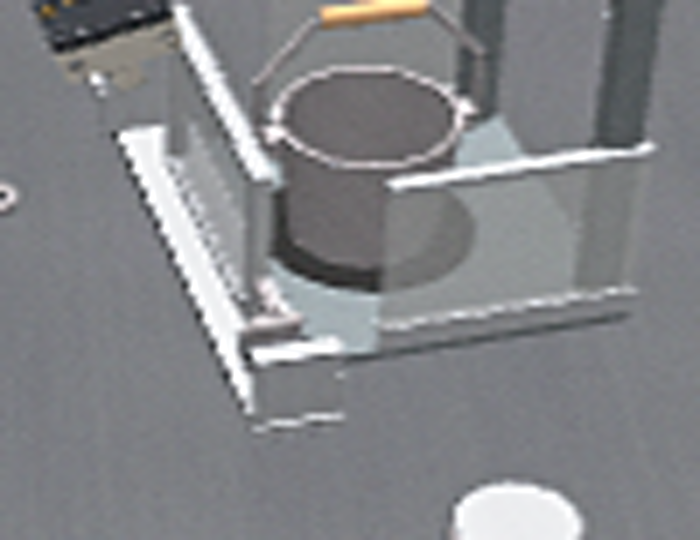

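View pics/wrist23.png

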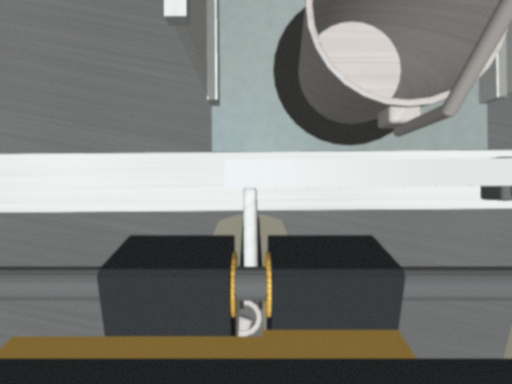

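```bash
python3 -m inch '[[1,[0,-0.2,0],[0,0,0]],[1,[0,-0.4,0],[0,0,0]],[1,[0,-0.4,0],[0,0,0]],[1,[0,-0.4,0],[0,0,0]]]' 40
python3 -c "
from h import *
where()"
python3 -m inch '[[1,[0,-0.2,0],[0,0,0]],[1,[0,-0.2,0],[0,0,0]],[1,[0,-0.2,0],[0,0,0]]]' 40
python3 -c "
from h import *
where()"
```

```text
clock: 25.18
eef_pos: [0.5233, 0.0949, 0.1817]
ee_rot: [-0.011, 0.987, 0.09, 0.129]
wrist_force: [0.8, -6.5, -2.1]
finger_gap: 0.061
t 25.18 G [0.5399 0.0978 0.1186] yaw 10.46 phi 14.93 ytilt 0.002 F [ 0.76 -6.46 -2.14] gap mm 5.6 q [0.08 0.41 1.93 0.05 0.53 1.43]
clock: 25.55
eef_pos: [0.5229, 0.0967, 0.1817]
ee_rot: [-0.011, 0.987, 0.09, 0.129]
wrist_force: [0.9, -8.6, -2.3]
finger_gap: 0.061
t 25.55 G [0.5395 0.0997 0.1186] yaw 10.45 phi 14.93 ytilt 0.002 F [ 0.91 -8.62 -2.29] gap mm 5.7 q [0.09 0.41 1.93 0.04 0.53 1.44]
```

Pulling back now meets −6 to −9 N: the catch is drawing the guard home, so it has engaged. I'll push back lightly to the stop and let go.

```bash
python3 -m inch '[[1,[0,0.2,0],[0,0,0]],[1,[0,0.4,0],[0,0,0]],[1,[0,0.4,0],[0,0,0]],[1,[0,0.4,0],[0,0,0]]]' 40
python3 -m inch '[[0.7,[0,0,0],[0,0,0]],[0.5,[0,0,0],[0,0,0]],[0.2,[0,0,0],[0,0,0]],[0,[0,0,0],[0,0,0]],[0,[0,0,0],[0,0,0]]]' 20
python3 -c "
from h import *
where(); snap('24','wrist')"
```

```text
clock: 26.05
eef_pos: [0.5235, 0.094, 0.1817]
ee_rot: [-0.011, 0.987, 0.091, 0.129]
wrist_force: [-1.3, 0.0, -1.9]
finger_gap: 0.06
clock: 26.68
eef_pos: [0.5236, 0.0941, 0.1818]
ee_rot: [-0.012, 0.987, 0.091, 0.13]
wrist_force: [-0.5, 0.6, -0.3]
finger_gap: 0.488
t 26.68 G [0.5402 0.0972 0.1187] yaw 10.49 phi 14.96 ytilt 0.001 F [-0.54  0.58 -0.28] gap mm 45.3 q [0.08 0.41 1.93 0.05 0.53 1.43]
```

View pics/wrist24.png

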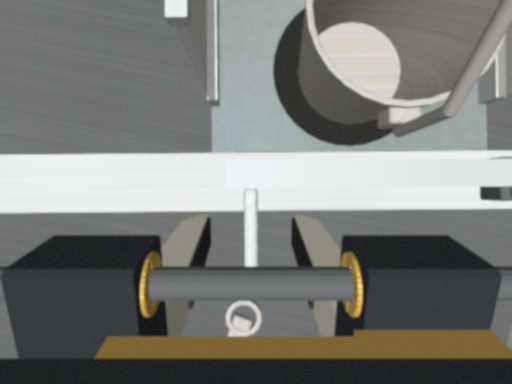

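The tab stayed at x≈250 after release and the fingers are clear on both sides. I'll withdraw along the tool axis, then check.

```bash
python3 -m inch '[[0,[0,0,-1],[0,0,0]],[0,[0,0,-3],[0,0,0]],[0,[0,0,-6],[0,0,0]],[0,[-1,0,-9],[0,0,0]],[0,[-2,0,-12],[0,0,0]],[0,[-4,0,-15],[0,0,0]],[0,[-6,0,-16],[0,0,0]],[0,[-6,0,-16],[0,0,0]]]' 20
python3 - <<'E'
from h import *
from scipy.optimize import least_squares
where(); snap('25','wrist','scene')
im,W=cloud('scene25'); I=im.astype(int)
c=im[130:270,200:350]; cv2.imwrite('pics/c25.png',cv2.resize(c[:,:,::-1],None,fx=5,fy=4.2,interpolation=cv2.INTER_CUBIC))
m=(abs(W[...,0]-.68)<.075)&(abs(W[...,1]-.036)<.075)&(W[...,2]>.02)&(W[...,2]<.13)&(I.max(-1)-I.min(-1)<25)
G=W[m]; f=lambda q,pp:np.hypot(pp[:,0]-q[0],pp[:,1]-q[1])-q[2]
for lo in (.08,.095,.108):
    s=G[abs(G[:,2]-lo)<.01]; rr=least_squares(f,[.675,.03,.05],args=(s,),loss="soft_l1",f_scale=.003);print(lo,len(s),rr.x.round(4))
E
```

```text
clock: 27.72
eef_pos: [0.4253, 0.0761, 0.3219]
ee_rot: [-0.012, 0.987, 0.091, 0.131]
wrist_force: [0.8, -0.6, -0.1]
finger_gap: 0.5
t 27.73 G [0.442  0.0791 0.2589] yaw 10.48 phi 15.06 ytilt 0.001 F [ 0.75 -0.57 -0.13] gap mm 46.5 q [0.05 0.02 2.03 0.04 0.83 1.42]
0.08 143 [0.679  0.0364 0.0492]
0.095 166 [0.6793 0.0356 0.051 ]
0.108 214 [0.6789 0.0359 0.0526]
```

View pics/c25.png

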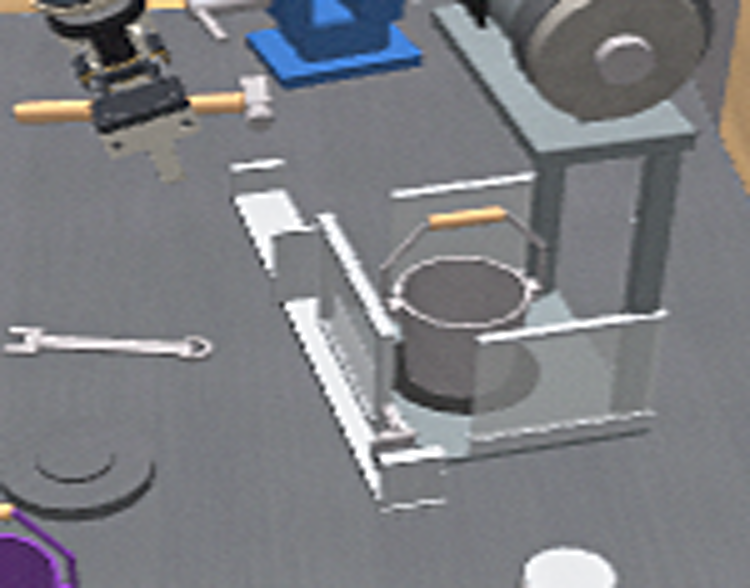

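View pics/wrist25.png

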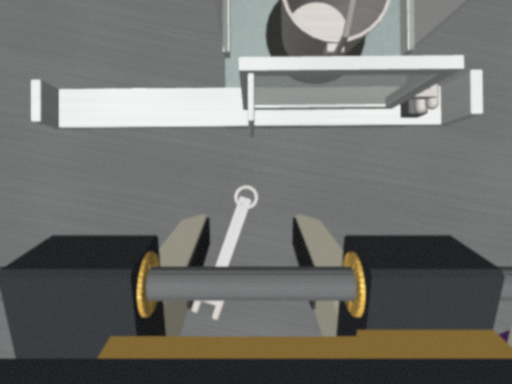

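View pics/scene25.png

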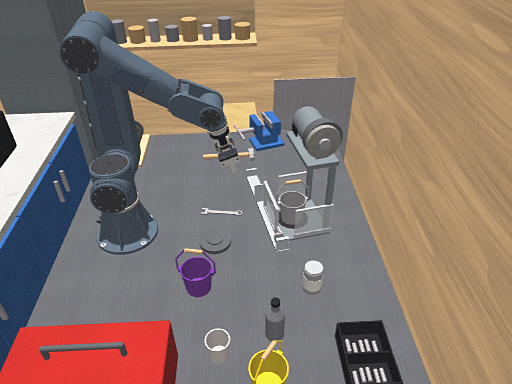

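```bash
python3 - <<'E'
from h import *
im,W=cloud("wrist25"); I=im.astype(int)
m=np.zeros(im.shape[:2],bool); m[70:140,235:270]=1
m&=(abs(W[...,2]-.1455)<.003)
P=W[m]; P=P[P[:,0]<.565]; print(len(P),P.mean(0),P.min(0),P.max(0))
im0,W0=cloud("wrist19"); m=np.zeros(im.shape[:2],bool); m[178:224,256:269]=1; m&=(abs(W0[...,2]-.1455)<.003)
Q=W0[m]; print(len(Q),Q.mean(0),Q.min(0),Q.max(0))
# track direction from end-to-end: top bar of guard z .152
b=np.zeros(im.shape[:2],bool); b[50:75,230:475]=1; b&=(abs(W[...,2]-.152)<.004)
B=W[b]; l=cv2.fitLine(B[:,:2].astype(np.float32),cv2.DIST_HUBER,0,.002,.001).ravel(); s=(B[:,:2]-l[2:])@l[:2]
print("bar",np.degrees(np.arctan2(l[1],l[0])),"len",s.max()-s.min(),"mid",l[2:]+l[:2]*(s.max()+s.min())/2)
d=Q.mean(0)-P.mean(0); print("tab travel",d, np.hypot(*d[:2]))
# compare discs/spanner moved
E
```

```text
284 [0.54691798 0.09922447 0.14520992] [0.52882055 0.09321357 0.14309004] [0.56471754 0.10550833 0.14801715]
315 [0.50596863 0.3180681  0.14529604] [0.48671772 0.31207539 0.14318533] [0.52510682 0.32406723 0.14747056]
bar -78.99273 len 0.18996005615983 mid [0.5908683  0.02074903]
tab travel [-4.09493563e-02  2.18843628e-01  8.61265010e-05] 0.222641827086529
```

```bash
python3 -c "
from h import *
a,A=cloud('scene0');b,B=cloud('scene25')
for n,(u,v) in dict(discs=(215,242),oil=(275,303),cup=(217,335),tin=(313,268),sp=(222,211)).items(): print(n,A[v,u].round(3),B[v,u].round(3))
from bench import ticket
print(ticket.finish_job())"
```

```text
discs [ 0.364 -0.102  0.025] [ 0.364 -0.106  0.029]
oil [ 0.559 -0.519  0.176] [ 0.559 -0.517  0.174]
cup [ 0.382 -0.531  0.049] [ 0.383 -0.536  0.056]
tin [ 0.705 -0.334  0.111] [ 0.705 -0.333  0.11 ]
sp [0.388 0.103 0.008] [0.388 0.101 0.009]
the job is handed in; nothing more can be done
None
```

I raised the bail, carried the pail by it onto the pad and let it go. Then I slid the guard shut by its tab until the catch held it, backed the hand clear and handed the job in at about 28 s.

**Last checks**
- **Pail:** it stands upright with its axis at (0.679, 0.036). The pad's centre measures (0.681, 0.037), so it is about 2 mm off.
- **Guard:** pulling the tab back about 2 mm met 6–9 N drawing it home, against 1.5 N of plain friction. By camera its middle is about 1 mm from the shut position.
- **Other things:** spot depth readings on the discs, oil, cup, tin and spanner are the same as at the start, to within noise (up to 9 mm on the cup). I only looked at the hammer in the pictures. The robot touched nothing when I handed in.

**What went wrong or disagreed**
- **Pail tipped:** my first pushes to raise the bail tipped the pail to about 25°, close to the 30° limit. I laid it back, but raising the bail again tipped it about 15°. Lifting with the bail in tension righted it.
- **Guard force:** closing the guard briefly reached about 40 N at the wrist and forced the fingers open to 13 mm. It was also sideways-loaded by up to about 20 N while sliding.
- **Guard travel:** I measured 223 mm against the nominal 230 mm. Either the guard was not fully open at the start or it stopped short, but the catch pull and the camera reading both point to it being home.

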